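# Pack casts in the sealing case, press the lid home and lock it

## Robot

A 6-joint arm with a two-finger parallel gripper is mounted at the origin on a cart in front of the work surface, level with it; the furniture and walls round the work are solid. World frame = base frame: x ahead of the robot, y to its left, z up, the work surface at z = 0. Lengths are in m, angles in rad, forces in N, time in s.
With the tool pointing down it reaches from about 0.35 to 0.975 m from the base axis. Payload 4.9 kg.
Tool frame: the origin (TCP) lies at the very end of the fingers, on their centre line; the grasp point (between the pads) lies 19 mm behind it (ctrl.grip_point_offset is the distance from the TCP to the grasp point, in m); z points along the fingers, y is the line along which they close (so a half turn about z gives the same grasp; the last joint's range is limited). The gripper opens to 85 mm and grips with 20 to 120 N. Pads are 22 mm wide; open, the fingers measure 114 mm over their backs; the gripper's body (76 mm by 85 mm) begins 54 mm behind the grasp point. The pads swing forward as they close: fully open they stand 13 mm farther back than shut.
Start: joints at [1.191, 0.053, 1.613, -0, 1.476, -0.119], TCP at [0.161, 0.604, 0.201] pointing down, gripper open.
Joint ranges: [-3.01, 3.01], [-1.01, 2.22], [0.06, 2.58], [-1.02, 4.17], [0.09, 2.62], [-3.14, 3.14]. Speed limits (rad/s): [2.57, 2.57, 3.14, 3.14, 3.14, 3.14].

## Interface

Orientations are given as a rotation vector (axis times angle).
In Python, from station import ctrl gives the robot as it stands.
- The arm moves only by the tool send_rows, never from a script. Its argument "rows" is a list of rows, each a list of 3 entries, a list of its own where there are three numbers: the finger opening in cm, from 0 to 8.54, then the shift along the tool's x, y, z in cm, then the turn about the tool's z in degrees. A call has 1 to 10 rows; each row shifts and turns the commanded pose from where the row before left it, along the tool's axes as they then stand; what a row does not reach is not made up. A row lasts 1/8 s, in which the tool goes at most 62.5 mm and 10.7 degrees, less where a joint would pass 70% of its speed; a pose out of reach is approached as far as the arm can. A call with a gripper value outside its range is refused whole. The fingers move at their own pace and stop on an object; "newtons" is the grip in N (left out, the last holds). Time passes only in rows, so rows that do not move let the fingers close. It gives the time, the measured TCP pose, the force, the opening and the grip force at its end, in the units of the state.
- ctrl.get_obs(): the state, without advancing time (a new reading comes with each control period).
- ctrl.get_image(name): name is "scene" or "top" or "wrist"; returns a dict with "frame" (400x640x3 uint8, red, green, blue), "range_z" (400x640 float32, m along the optical axis (not along the pixel's ray), 0 where there is no reading), "fx", "fy", "cx", "cy" (pixels), "cam_to_world" (4x4, takes a point from camera to world coordinates). Camera axes: x right, y down, z forward; pixel columns grow to the right and rows downward; lengths in m; the calibration is good to about 2 mm. The wrist camera is an equidistant fisheye: a pixel r from the principal point sees the ray r / f radians off the axis. A picture is of the moment at which its call begins.
- ctrl.finish_job(): hands the job in; it is judged then, once.
The state is a dict: "t": time; "q": joint angles; "dq": joint speeds; "effort": joint torques, N m; "tool_pos": TCP position; "tool_rot": TCP orientation; "contact_force": force on the tool from outside, world axes, zero at the start; "wrist_torque": the same for the moment, N m; "opening": finger opening in m; "grip_force": force on a finger pad.
Only numpy, scipy, OpenCV 4.12 (cv2) and the standard library are available. Lean on these libraries where they do the work, as an engineer would, in place of code of your own. Each camera call takes 0.05 s, during which the arm holds its last target. There are 200 camera calls.

## Task

Pack the two or three plaster casts that stand loose at the left of the worktop into the open white storage case, teeth up and flat on its floor, then set the aluminium lid on it and press both ends down until you feel the firm stop and the lid is fully home, level with the case rim. Then lock it with the two steel keyhole plates: at each end drop a plate's wide hole over the screw head and slide the plate towards the lid as far as it goes, so that it lies flat over the lid's edge. Leave the jars, the squeeze bottle and the blue mould where they are.

Things in the scene. Friction and masses are not known exactly. Their poses are not given: they have to be found in the camera images.
- case: White open case fixed to the worktop; origin: centre of its underside, z up, y along its length. Inside 110 mm (x) by 228 mm (y): three casts fit side by side at y = -76, 0, 76, their 67 mm width along case y. Side walls 6 mm thick at x = +-58. Rim 44 mm above the worktop. The lid pocket above is 110.6 mm (x) by 253 mm (y), open down to the seals.
- case_floor (a point): Centre of the case's inner floor, 5 mm above the worktop.
- seal_left (a joint): How far the rubber seal strip (across the pocket's +y end, y = 117 to 126) is pressed down, m: 0 up (its top at 43 mm, lid 5 mm proud) to 0.005 down (lid rests on a firm stop at 38 mm). Starts at 0 to 0.002. It yields at about 14 N and stays where left; then the stop is rigid. Press to about 20 N.
- seal_right (a joint): The same for the seal strip at the pocket's -y end.
- screw_left (a point): Axis of the headed screw at case (0, 156), 48 mm above the worktop. It stands on a deck (case x +-30, y 127 to 189, top 45.5 mm above the worktop). Shank 5 mm diameter; head 12 mm diameter, from 53 to 57 mm above the worktop.
- screw_right (a point): The same for the screw and deck at the case's -y end, case (0, -156).
- lid: Loose flat aluminium lid 104 mm (x) by 247 mm (y), 6 mm thick, 0.13 kg; origin: centre of its underside; same either way round. Black bar handle on top in the middle: 56 mm along lid x, 14 mm wide along lid y, top 28 mm above the underside. Home: underside 38, top 44 mm above the worktop, flush with the rim. Starts on the worktop right of the case.
- lid_left (a point): Press mark (thin ring) on the lid's top face, 104 mm from its centre along lid +y.
- lid_right (a point): Press mark on the lid's top face, 104 mm from its centre along lid -y.
- plate_a: Loose steel keyhole plate, x -30 to 36 mm, 34 wide, 5 thick, 0.05 kg. Origin: underside, centre of the wide hole (17 mm square); a 9 mm slot runs from it towards -x, to x = -20. Black grip tab on the nose: x 11 to 35, 12 mm wide (y), top 28 mm above the underside. Plate +x must point at the lid; lying on the deck (underside at 45.5 mm) it slides 16 mm along +x.
- plate_a_slot (a point): Point of plate_a, mid-thickness, at x = -16 mm: where the screw's axis stands when locked. The plate cannot slide in over a lid that stands proud. Either plate serves either end.
- plate_b: A second keyhole plate exactly like plate_a.
- plate_b_slot (a point): The same point of plate_b.
- cast_a: Tan plaster dental cast, 52 mm (x) by 67 mm (y), 26 mm tall, 0.06 kg; origin: centre of its underside, z up through the teeth. Its flat base is 10 mm high; grasp it low across x (52 mm). Starts on the worktop at the left, or is absent.
- cast_b: Pink plaster dental cast, 53 by 65 mm, 28 mm tall, otherwise like cast_a.
- cast_c: Tan plaster dental cast, 54 by 69 mm, 28 mm tall, otherwise like cast_a.
- front_jar: Bystander: small jar 36 mm diameter, 43 mm tall, between the plates and the robot; origin at the centre of its underside.
- near_jar: Bystander: small jar like the other, near the lid.
- squeeze_bottle: Bystander: white squeeze bottle 47 mm diameter, 148 mm tall, right of the case; origin at the centre of its underside.
- mould: Bystander: blue silicone mould 56 by 69 by 18 mm, left of the case.

How it is judged:
On the way, in this order (a step that is already met when the one before it is completed fails the run):
1. every cast that is there lies upright on the floor of the case (x of cast_a in the frame of case between -0.04 and 0.04 m and y of cast_a in the frame of case between -0.1 and 0.1 m and height (world z) of each of cast_a, cast_b, cast_c below 0.011 m and angle between each of cast_a, cast_b, cast_c's own z axis and vertical below 0.15 rad and x of cast_b in the frame of case between -0.04 and 0.04 m and y of cast_b in the frame of case between -0.1 and 0.1 m and x of cast_c in the frame of case between -0.04 and 0.04 m and y of cast_c in the frame of case between -0.1 and 0.1 m), for 0.2 s.
2. with the casts inside, the lid lies in its pocket and is pressed fully home at both ends (all of step 1 and horizontal distance between lid and case below 0.012 m and angle between lid's own z axis and vertical below 0.012 rad and height (world z) of each of lid_left, lid_right below 0.0458 m and height (world z) of lid above 0.034 m and value of joint each of seal_left, seal_right above 0.0038 m), for 0.3 s.
3. a keyhole plate is locked on the screw at each end (((horizontal distance between plate_a_slot and screw_left below 0.005 m and angle between plate_a's own z axis and vertical below 0.1 rad and height (world z) of plate_a between 0.042 and 0.0495 m and angle between the x axis of plate_a and the y axis of case, either way round below 0.25 rad and horizontal distance between plate_a and case below 0.152 m) or (horizontal distance between plate_b_slot and screw_left below 0.005 m and angle between plate_b's own z axis and vertical below 0.1 rad and height (world z) of plate_b between 0.042 and 0.0495 m and angle between the x axis of plate_b and the y axis of case, either way round below 0.25 rad and horizontal distance between plate_b and case below 0.152 m)) and ((horizontal distance between plate_a_slot and screw_right below 0.005 m and angle between plate_a's own z axis and vertical below 0.1 rad and height (world z) of plate_a between 0.042 and 0.0495 m and angle between the x axis of plate_a and the y axis of case, either way round below 0.25 rad and horizontal distance between plate_a and case below 0.152 m) or (horizontal distance between plate_b_slot and screw_right below 0.005 m and angle between plate_b's own z axis and vertical below 0.1 rad and height (world z) of plate_b between 0.042 and 0.0495 m and angle between the x axis of plate_b and the y axis of case, either way round below 0.25 rad and horizontal distance between plate_b and case below 0.152 m))), for 0.3 s.
At the end, for the whole second after the job is handed in: All casts present upright (0.15 rad) on the case floor; lid level in its pocket, at most 1.8 mm above the rim at both marks, both seals down 3.8 mm or more; on each screw a plate flat on the deck, slot point within 5 mm of the screw, lengthwise within 0.25 rad; plates and lid at rest (all of step 2 and all of step 3 and linear speed of each of plate_a, plate_b, lid below 0.02 m/s); the robot touches nothing.
It fails at once if front_jar is moved more than 35 mm or tipped (distance of front_jar from where it was at the start of the episode above 0.035 m or angle between front_jar's own z axis and vertical above 0.5 rad).
It fails at once if near_jar is moved more than 35 mm or tipped (distance of near_jar from where it was at the start of the episode above 0.035 m or angle between near_jar's own z axis and vertical above 0.5 rad).
It fails at once if squeeze_bottle is moved more than 35 mm or tipped (distance of squeeze_bottle from where it was at the start of the episode above 0.035 m or angle between squeeze_bottle's own z axis and vertical above 0.5 rad).
It fails at once if mould is moved more than 35 mm or tipped (distance of mould from where it was at the start of the episode above 0.035 m or angle between mould's own z axis and vertical above 0.5 rad).
Of cast_a, cast_b, cast_c only 2 to 3 are there at a start; the rules pass over those that are not, and their reading is None.
At some moment in a run one of cast_a, cast_b, cast_c, plate_a, plate_b may be knocked a few centimetres aside while the robot is not near it.
Once in a run the grip may slacken for a moment while it holds something.
It also fails if it takes over 210 s, if anything falls off the work surface, if the arm or the gripper's body presses on something with over 40 N, if the wrist force passes 120 N, or if a joint passes its speed limit or range.

## Working session

There is one attempt and no reset: what is moved stays moved. The work goes in short steps, Python scripts to look and compute and a tool call to move; the robot and the scene stay as the last step left them, time stands still between calls to the robot, and variables do not carry over. Pictures are saved under pics/ and viewed, at most 14 in all, crops included, and the job is handed in when it is done.

Besides the shell and the picture viewer there is one more tool, called after ">>>" as a command line: name --argument value ..., lists and objects as JSON in quotes. send_rows: Moves the arm, as the interface text tells. Its arguments: {"type":"object","properties":{"rows":{"type":"array","items":{"type":"array"}},"newtons":{"type":"number"}},"required":["rows"]}

```bash
ls; mkdir -p pics
cat > h.py <<'E'
import numpy as np, cv2
from scipy.spatial.transform import Rotation as R
from station import ctrl
def pts(im):
    z=im["range_z"]; h,w=z.shape
    u,v=np.meshgrid(np.arange(w),np.arange(h))
    P=np.stack([(u-im["cx"])/im["fx"]*z,(v-im["cy"])/im["fy"]*z,z],-1)
    T=np.array(im["cam_to_world"]); W=P@T[:3,:3].T+T[:3,3]; W[z==0]=np.nan
    return W
def save(im,name,crop=None,s=1):
    f=im["frame"][...,::-1]
    if crop: f=f[crop[1]:crop[3],crop[0]:crop[2]]
    cv2.imwrite("pics/"+name,cv2.resize(f,None,fx=s,fy=s,interpolation=cv2.INTER_CUBIC))
E
python3 - <<'E'
from h import *
im=ctrl.get_image("top"); save(im,"top1.png",s=1.25)
np.savez("top1.npz",W=pts(im),f=im["frame"])
W=pts(im); print(im["cam_to_world"],im["fx"])
for v in range(0,400,40): print([tuple(np.round(W[v,u],2)) for u in (20,320,620)])
im=ctrl.get_image("scene"); save(im,"scene1.png",s=1.25)
o=ctrl.get_obs(); print(o)
E
```

```text
pics
[[ 4.06301175e-03 -9.87960543e-01  1.54652697e-01  3.20475137e-01]
 [-9.99855376e-01 -1.45956922e-03  1.69439485e-02 -9.20346954e-02]
 [-1.65142263e-02 -1.54699174e-01 -9.87823590e-01  1.49397374e+00]
 [ 0.00000000e+00  0.00000000e+00  0.00000000e+00  1.00000000e+00]] 465.9696830527722
[(np.float64(1.76), np.float64(1.48), np.float64(-0.75)), (np.float64(1.74), np.float64(-0.1), np.float64(-0.74)), (np.float64(1.26), np.float64(-1.13), np.float64(0.0))]
[(np.float64(1.53), np.float64(1.46), np.float64(-0.75)), (np.float64(1.52), np.float64(-0.1), np.float64(-0.75)), (np.float64(1.11), np.float64(-1.11), np.float64(0.01))]
[(np.float64(1.31), np.float64(1.43), np.float64(-0.75)), (np.float64(1.01), np.float64(-0.1), np.float64(-0.08)), (np.float64(0.96), np.float64(-1.09), np.float64(0.02))]
[(np.float64(0.84), np.float64(0.91), np.float64(0.0)), (np.float64(0.83), np.float64(-0.1), np.float64(0.01)), (np.float64(0.83), np.float64(-1.08), np.float64(0.01))]
[(np.float64(0.7), np.float64(0.9), np.float64(0.0)), (np.float64(0.7), np.float64(-0.1), np.float64(0.01)), (np.float64(0.6
[... 885 characters left out ...]
(0.02))]
{'t': 0.1, 'q': array([ 1.19100257e+00,  5.32970230e-02,  1.61414768e+00, -1.67939538e-05,
        1.47602666e+00, -1.19010432e-01]), 'dq': array([-5.86219259e-05,  1.17199956e-03, -3.69050388e-03, -1.75252966e-03,
        7.00413437e-05,  3.27508254e-05]), 'effort': array([ 2.27516462e-04, -3.94902313e+01, -3.71364641e+01, -1.72027403e-04,
        3.87589331e-03,  1.07532568e-05]), 'tool_pos': array([0.16092626, 0.60328083, 0.19978758]), 'tool_rot': array([-4.08416837e-01, -3.11447913e+00,  2.86583578e-03]), 'contact_force': array([-0.77396347, -0.27469541,  0.64736735]), 'wrist_torque': array([0.01523358, 0.04201909, 0.0598461 ]), 'grip_force': 0.0, 'opening': 0.08547430657237037}
```

View pics/top1.png

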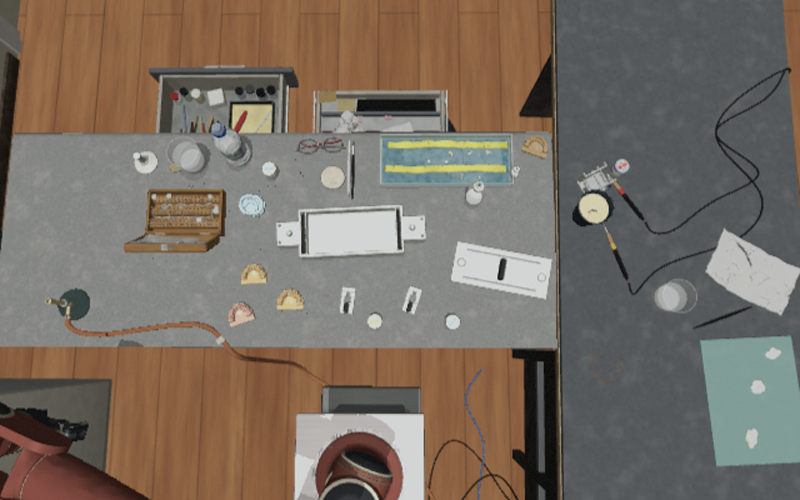

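View pics/scene1.png

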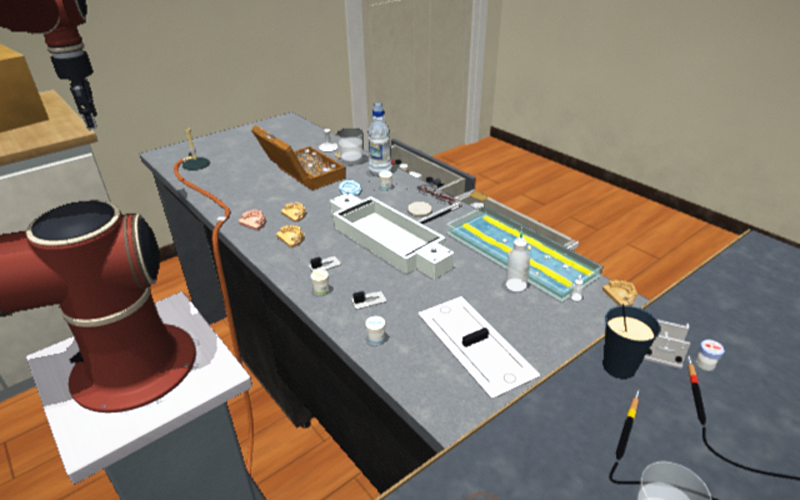

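The scene holds two tan casts at about (254,273) and (290,299), a pink one at (241,314), plates at (347,301) and (411,299), the case at (351,231) and the lid at (501,269). Next is an enlarged crop, plus measurement from depth.

Run:
```python
from h import *
d=np.load("top1.npz"); W=d["W"]; f=d["f"]
im={"frame":f}
save(im,"c1.png",crop=(175,200,375,270),s=4)
hsv=cv2.cvtColor(f,cv2.COLOR_RGB2HSV)
def comp(mask,name,amin=15):
    n,l,s,c=cv2.connectedComponentsWithStats(mask.astype(np.uint8))
    for i in range(1,n):
        if s[i,4]<amin: continue
        P=W[l==i]; P=P[~np.isnan(P[:,0])]
        if len(P)<5: continue
        r=cv2.minAreaRect(P[:,:2].astype(np.float32))
        print(name,np.round(c[i]),s[i,4],"ctr",np.round(r[0],4),"size",np.round(r[1],4),"ang",round(r[2],1),"zmed",np.round(np.median(P[:,2]),3),np.round(P[:,2].max(),3))
reg=np.zeros(f.shape[:2],bool); reg[155:275,175:445]=1
S,V=hsv[...,1].astype(int),hsv[...,2].astype(int)
comp(reg&(S<35)&(V>170),"white",20)
comp(reg&(S>50)&((hsv[...,0]<30)|(hsv[...,0]>165)),"cast",60)
comp(reg&(V<45),"dark",12)
```

```text
white [200. 163.] 241 ctr [0.6828 0.289 ] size [0.0649 0.0526] ang 79.4 zmed 0.014 0.025
white [379. 158.] 86 ctr [ 0.69   -0.2847] size [0.037  0.0124] ang 68.6 zmed 0.063 0.094
white [281. 185.] 3278 ctr [0.608  0.0298] size [0.1231 0.3861] ang 2.6 zmed 0.008 0.063
white [401. 216.] 2373 ctr [ 0.5129 -0.3601] size [0.2475 0.106 ] ang 78.9 zmed 0.006 0.028
white [329. 239.] 144 ctr [ 0.4352 -0.1298] size [0.0343 0.0661] ang 69.8 zmed 0.005 0.015
white [278. 239.] 140 ctr [0.4337 0.0349] size [0.0336 0.0663] ang 85.7 zmed 0.005 0.012
white [299. 257.] 89 ctr [ 0.3792 -0.0361] size [0.0335 0.0335] ang 18.5 zmed 0.043 0.05
white [362. 257.] 98 ctr [ 0.3786 -0.2305] size [0.0307 0.0323] ang 0.3 zmed 0.043 0.05
cast [177. 171.] 191 ctr [0.6455 0.3676] size [0.1358 0.0215] ang 0.6 zmed 0.03 0.053
cast [203. 220.] 269 ctr [0.5007 0.2771] size [0.0485 0.0671] ang 3.8 zmed 0.013 0.035
cast [232. 240.] 300 ctr [0.4349 0.1826] size [0.0522 0.0713] ang 3.8 zmed 0.015 0.033
cast [191. 251.] 234 ctr [0.3993 0.3071] size [0.0487 0.063 ] ang 19.5 zmed 0.018 0.035
dark [400. 216.] 23 ctr [ 0.5104 -0.3532] size [0.0074 0.0475] ang 87.0 zmed 0.027 0.032
```

View pics/c1.png

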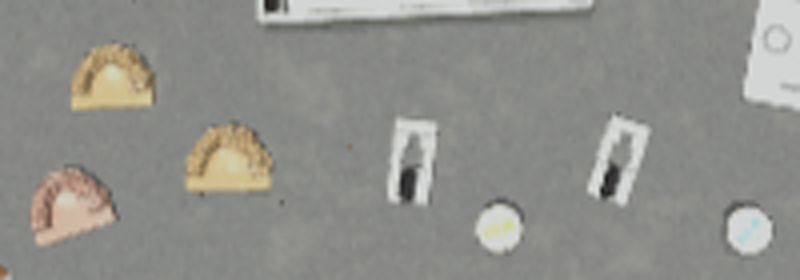

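The crop shows casts with their flat bases toward the robot at about (112,107), (228,188) and (76,230). The plates' black tabs at (408,184) and (609,184) point toward the robot. Moving on to the planning helper.

```bash
cat >> h.py <<'E'
def plan(x,y,z,ang=None):
    """target TCP, ang=world angle (deg) of tool y (mod 180). prints turn first, then shift in turned tool axes (cm)"""
    o=ctrl.get_obs(); M=R.from_rotvec(o["tool_rot"]).as_matrix(); p=np.array(o["tool_pos"])
    cur=np.degrees(np.arctan2(M[1,1],M[0,1])); t=0
    if ang is not None: t=-(((ang-cur)+90)%180-90)
    M2=M@R.from_euler("z",t,degrees=True).as_matrix()
    d=M2.T@(np.array([x,y,z])-p)*100
    print("tooly %.1f j6 %.2f turn %.1f deg, shift cm %s"%(cur,o["q"][5],t,np.round(d,2)), "tilt",np.round(M[:2,2],3), "F",np.round(o["contact_force"],1), "op",round(o["opening"],4), "t",round(o["t"],1),"p",np.round(p,4))
E
python3 -c "
from h import *
plan(0.435,0.183,0.1,1.5)"
```

```text
tooly 75.1 j6 -0.12 turn 73.6 deg, shift cm [-42.71  26.31  10.03] tilt [-0.001 -0.002] F [-0.8 -0.3  0.6] op 0.0855 t 0.1 p [0.1609 0.6033 0.1998]
```

>>> send_rows --rows '[[8.5,[0,0,0],10.5],[8.5,[0,0,0],10.5],[8.5,[0,0,0],10.5],[8.5,[0,0,0],10.5],[8.5,[0,0,0],10.5],[8.5,[0,0,0],10.5],[8.5,[0,0,0],10.5]]' --newtons 40

```text
t: 0.98
tool_pos: [0.161, 0.6035, 0.2001]
tool_rot: [2.197, 2.244, -0.002]
contact_force: [0.4, 1.1, 0.3]
opening: 0.0851
grip_force: 0.0
```

>>> send_rows --rows '[[8.5,[-4.3,2.6,1],0],[8.5,[-4.3,2.6,1],0],[8.5,[-4.3,2.6,1],0],[8.5,[-4.3,2.6,1],0],[8.5,[-4.3,2.6,1],0],[8.5,[-4.3,2.6,1],0],[8.5,[-4.3,2.6,1],0],[8.5,[-4.3,2.6,1],0],[8.5,[-4.3,2.6,1],0],[8.5,[-4.0,2.9,1],0]]'

```text
t: 2.22
tool_pos: [0.436, 0.1826, 0.1003]
tool_rot: [-2.191, -2.251, -0.0]
contact_force: [-0.7, -0.1, -0.3]
opening: 0.0849
grip_force: 0.0
```

```bash
python3 -c "
from h import *
im=ctrl.get_image('wrist'); save(im,'w1.png'); print(im['fx'],im['cx'],im['cy'],np.round(im['cam_to_world'],3))
plan(0.435,0.183,0.0,1.5)"
```

```text
309.70691628693146 324.54243424110916 203.0391239192056 [[ 1.     0.025  0.008  0.435]
 [ 0.027 -0.949 -0.313  0.264]
 [-0.     0.313 -0.95   0.273]
 [ 0.     0.     0.     1.   ]]
tooly 1.3 j6 0.21 turn -0.2 deg, shift cm [ 0.5  -0.31  9.91] tilt [ 0.    -0.004] F [ 0.7 -2.7 -0.3] op 0.0846 t 2.3 p [0.4382 0.1784 0.0992]
```

View pics/w1.png

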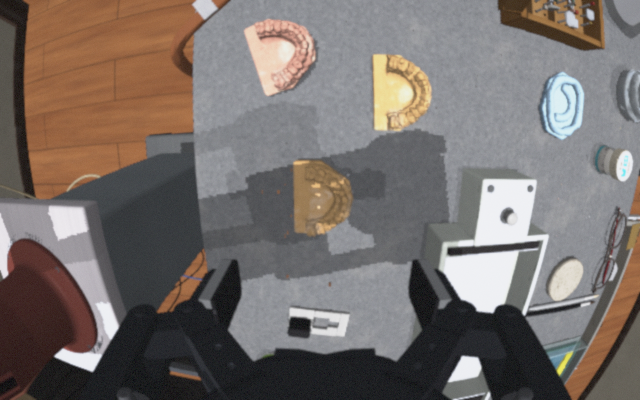

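The wrist view has cast_c centred between the fingers at (322,196), with plate_a at (318,321) and the left screw at (509,216). Now descending.

>>> send_rows --rows '[[8.5,[0,0,0],0],[8.5,[0,0,3],0],[8.5,[0,0,3],0],[8.5,[0,0,2],0],[8.5,[0,0,1],0],[8.5,[0,0,0.5],0],[8.5,[0,0,0.3],0],[8.5,[0,0,0],0]]'

```text
t: 3.28
tool_pos: [0.4361, 0.1843, 0.0034]
tool_rot: [2.191, 2.251, 0.001]
contact_force: [0.5, -0.7, -0.2]
opening: 0.0849
grip_force: 0.0
```

```bash
python3 -c "
from h import *
im=ctrl.get_image('scene'); save(im,'s2.png',crop=(150,120,330,255),s=4)
plan(0.435,0.183,0.0,1.5)"
```

```text
tooly 1.6 j6 0.22 turn 0.1 deg, shift cm [-0.13 -0.12  0.35] tilt [0.001 0.   ] F [ 0.3 -0.1 -0. ] op 0.0848 t 3.3 p [0.4362 0.1843 0.0035]
```

View pics/s2.png

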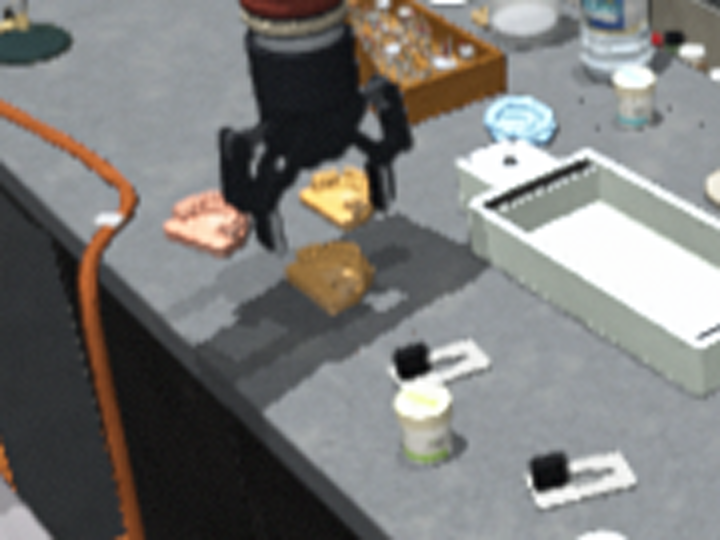

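The gripper straddles the cast with its fingertips slightly above the table at crop (275,245). I'll close, check the opening and lift.

>>> send_rows --rows '[[6.5,[0,0,0.3],0],[6.0,[0,0,0.2],0],[4.0,[0,0,0],0],[4.0,[0,0,0],0],[4.0,[0,0,0],0],[4.0,[0,0,0],0]]' --newtons 40

```text
t: 4.08
tool_pos: [0.4357, 0.1842, -0.002]
tool_rot: [2.191, 2.251, 0.0]
contact_force: [0.2, 0.4, -0.3]
opening: 0.04
grip_force: 0.0
```

```bash
python3 -c "
from h import *
im=ctrl.get_image('scene'); save(im,'s3.png',crop=(150,120,330,255),s=4)
plan(0.435,0.183,0.0,1.5)"
```

```text
tooly 1.6 j6 0.22 turn 0.1 deg, shift cm [-0.12 -0.08 -0.2 ] tilt [0. 0.] F [ 0.5 -0.2 -0.3] op 0.0399 t 4.1 p [ 0.4357  0.1842 -0.002 ]
```

View pics/s3.png

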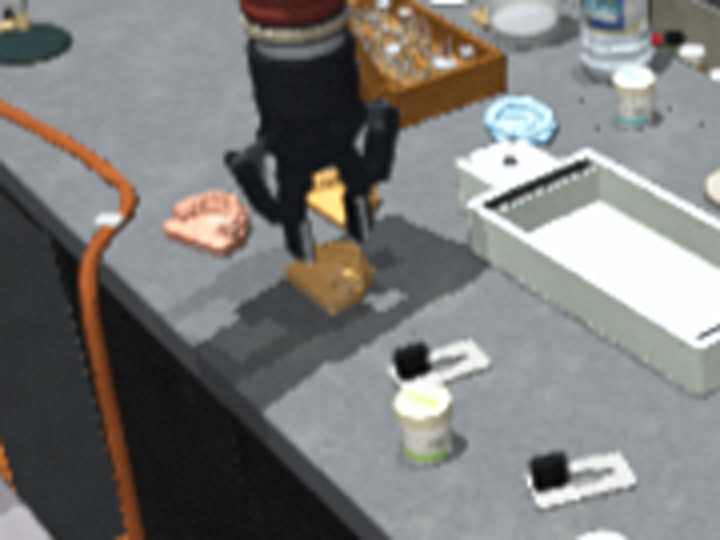

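The fingers look closed behind or above the cast, which is still at crop (330,275). I'll measure the fingertips in 3D.

```bash
python3 -c "
from h import *
im=ctrl.get_image('scene'); W=pts(im)
for (u,v) in [(300,245),(300,225),(360,230),(360,215),(330,275),(300,275),(345,300),(330,250),(320,210),(372,140),(320,180)]:
    print((u,v),np.round(W[120+v//4,150+u//4],3), im['frame'][120+v//4,150+u//4])
im=ctrl.get_image('top'); W=pts(im); save(im,'t3.png',crop=(175,170,275,270),s=5)
f=im['frame']; hsv=cv2.cvtColor(f,cv2.COLOR_RGB2HSV)
m=(W[...,2]>.03)&(W[...,2]<.3)&(abs(W[...,0]-.45)<.12)&(abs(W[...,1]-.2)<.12)&(hsv[...,2]<70)
P=W[m]; print(len(P), P[:,2].min(), np.round(P.mean(0),3))
"
```

```text
(300, 245) [0.411 0.179 0.047] [49 52 55]
(300, 225) [0.411 0.174 0.066] [74 79 82]
(360, 230) [0.458 0.173 0.044] [56 58 61]
(360, 215) [0.461 0.174 0.057] [90 93 97]
(330, 275) [0.432 0.185 0.01 ] [156 125  84]
(300, 275) [0.416 0.198 0.011] [148 111  61]
(345, 300) [0.422 0.144 0.01 ] [124  96  62]
(330, 250) [0.44  0.195 0.024] [146 109  62]
(320, 210) [0.477 0.276 0.008] [220 168  98]
(372, 140) [0.484 0.186 0.105] [21 24 27]
(320, 180) [0.491 0.297 0.019] [198 153  86]
56 0.03505925812735522 [0.459 0.162 0.149]
```

View pics/t3.png

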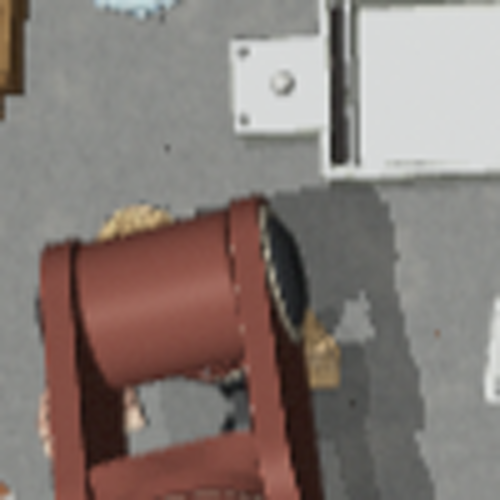

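```bash
python3 -c "
from h import *
print([a for a in dir(ctrl) if a[0]!='_'], ctrl.grip_point_offset)
o=ctrl.get_obs(); print(o['q'],o['t'],o['tool_pos'])
im=ctrl.get_image('scene'); W=pts(im); f=im['frame']
for u0,u1 in [(284,316),(340,374)]:
    for v in range(200,270,4):
        print([ (tuple(np.round(W[120+v//4,150+u//4],3)),int(f[120+v//4,150+u//4].max())) for u in range(u0,u1,8)] if v>=228 else '')
" | grep .
```

```text
['MotionError', 'finish_job', 'get_image', 'get_obs', 'grip_point_offset'] 0.0187
[ 2.42412141e-01 -8.93758364e-02  2.11684921e+00  9.65929684e-06
  1.11404546e+00  2.15203380e-01] 4.225 [ 0.43569125  0.18417306 -0.0020413 ]
[((np.float64(0.403), np.float64(0.186), np.float64(0.06)), 40), ((np.float64(0.406), np.float64(0.179), np.float64(0.062)), 26), ((np.float64(0.409), np.float64(0.171), np.float64(0.065)), 86), ((np.float64(0.416), np.float64(0.172), np.float64(0.062)), 95)]
[((np.float64(0.404), np.float64(0.188), np.float64(0.056)), 51), ((np.float64(0.405), np.float64(0.178), np.float64(0.06)), 22), ((np.float64(0.412), np.float64(0.178), np.float64(0.057)), 75), ((np.float64(0.416), np.float64(0.173), np.float64(0.058)), 95)]
[((np.float64(0.404), np.float64(0.19), np.float64(0.051)), 71), ((np.float64(0.402), np.float64(0.172), np.float64(0.06)), 24), ((np.float64(0.411), np.float64(0.178), np.float64(0.054)), 70), ((np.float64(0.416), np.float64(0.174), np.float64(0.054)), 99)]
[((np.float64(0.403), np.float64(0.189), np.float64(0.049)), 82), ((np.float64(0.403), np.float6
[... 4889 characters left out ...]
 np.float64(0.19), np.float64(0.002)), 69)]
[((np.float64(0.442), np.float64(0.183), np.float64(0.014)), 154), ((np.float64(0.447), np.float64(0.178), np.float64(0.014)), 156), ((np.float64(0.441), np.float64(0.154), np.float64(0.029)), 148), ((np.float64(0.455), np.float64(0.169), np.float64(0.016)), 129), ((np.float64(0.47), np.float64(0.186), np.float64(0.001)), 89)]
[((np.float64(0.442), np.float64(0.184), np.float64(0.01)), 172), ((np.float64(0.438), np.float64(0.161), np.float64(0.023)), 202), ((np.float64(0.44), np.float64(0.153), np.float64(0.026)), 149), ((np.float64(0.45), np.float64(0.161), np.float64(0.018)), 122), ((np.float64(0.47), np.float64(0.185), np.float64(-0.002)), 113)]
```

The depth points put the fingertips at z≈0.032 while the TCP reads -0.002. So the true tips are about 33 mm higher than the tool reading, and they closed just above the cast. I'll open again and go lower in small steps, watching the force.

>>> send_rows --rows '[[8.5,[0,0,-0.5],0],[8.5,[0,0,-0.5],0],[8.5,[0,0,0],0],[8.5,[0,0,0],0],[8.5,[0,0,1],0],[8.5,[0,0,0.8],0],[8.5,[0,0,0.8],0],[8.5,[0,0,0.4],0],[8.5,[0,0,0],0]]'

```text
t: 5.4
tool_pos: [0.4352, 0.1841, -0.0226]
tool_rot: [-2.191, -2.251, 0.001]
contact_force: [-0.5, -1.0, 0.6]
opening: 0.0847
grip_force: 0.0
```

>>> send_rows --rows '[[8.5,[0,0,0.4],0],[8.5,[0,0,0.3],0],[8.5,[0,0,0.2],0],[8.5,[0,0,0],0]]'

```text
t: 5.9
tool_pos: [0.4355, 0.1841, -0.0313]
tool_rot: [-2.191, -2.251, 0.0]
contact_force: [-0.1, 0.1, 0.1]
opening: 0.0848
grip_force: 0.0
```

>>> send_rows --rows '[[6.5,[0,0,0],0],[5.8,[0,0,0],0],[4.0,[0,0,0],0],[4.0,[0,0,0],0],[4.0,[0,0,0],0],[4.0,[0,0,0],0]]' --newtons 40

```text
t: 6.65
tool_pos: [0.4357, 0.1842, -0.0305]
tool_rot: [-2.191, -2.251, 0.0]
contact_force: [-2.4, -0.3, 5.3]
opening: 0.0509
grip_force: 41.5
```

Grasped, with 41 N at 51 mm. At this opening the true tip is about TCP + 31 mm. I'll lift and carry it to the case.

>>> send_rows --rows '[[4.0,[0,0,-1],0],[4.0,[0,0,-2.5],0],[4.0,[0,0,-3],0],[4.0,[0,0,-2.5],0],[4.0,[0,0,0],0]]'

```text
t: 7.28
tool_pos: [0.4377, 0.1847, 0.0615]
tool_rot: [2.189, 2.249, 0.008]
contact_force: [-0.3, 0.0, -0.5]
opening: 0.0508
grip_force: 41.9
```

```bash
python3 -c "
from h import *
plan(0.6114,-0.0461,0.05,2.6)"
```

```text
tooly 1.6 j6 0.22 turn -1.0 deg, shift cm [-23.84  16.29   1.22] tilt [0.006 0.001] F [-0.3  0.  -0.5] op 0.0508 t 7.3 p [0.4377 0.1847 0.0615]
```

>>> send_rows --rows '[[4.0,[0,0,0],-1],[4.0,[-3,2,0],0],[4.0,[-4,2.7,0],0],[4.0,[-4,2.7,0],0],[4.0,[-4,2.7,0],0],[4.0,[-4,2.7,0],0],[4.0,[-3,2.2,0],0],[4.0,[-1.8,1.2,0],0],[4.0,[0,0,0],0],[4.0,[0,0,0],0]]'

```text
t: 8.52
tool_pos: [0.607, -0.0453, 0.058]
tool_rot: [-2.169, -2.27, 0.001]
contact_force: [-0.3, -0.3, 0.2]
opening: 0.051
grip_force: 41.9
```

```bash
python3 -c "
from h import *
plan(0.6114,-0.0461,-0.025,2.6)
im=ctrl.get_image('scene'); save(im,'s4.png',crop=(240,120,400,240),s=4)
im=ctrl.get_image('wrist'); save(im,'w4.png')
"
```

```text
tooly 2.6 j6 -0.24 turn 0.0 deg, shift cm [-0.1   0.45  8.3 ] tilt [-0.002  0.001] F [-0.3 -0.3  0.2] op 0.051 t 8.5 p [ 0.607  -0.0453  0.058 ]
```

View pics/w4.png

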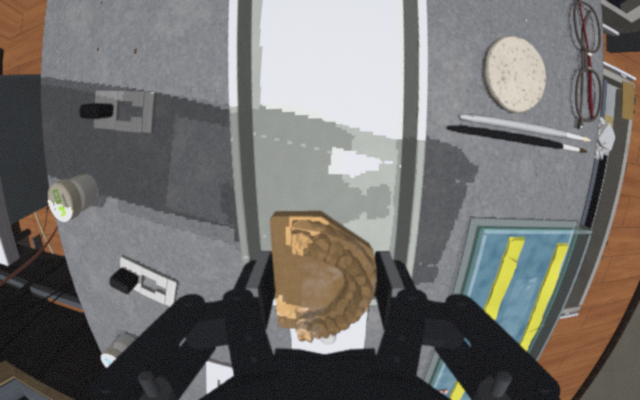

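The wrist view has the cast held level over the case at (325,275), between the walls at u 240 and 415. I'll lower and release.

>>> send_rows --rows '[[4.0,[0,0.4,1],0],[4.0,[0,0,2],0],[4.0,[0,0,2],0],[4.0,[0,0,1.5],0],[4.0,[0,0,1],0],[4.0,[0,0,0.5],0],[4.0,[0,0,0.3],0],[4.0,[0,0,0],0]]'

```text
t: 9.62
tool_pos: [0.6124, -0.0463, -0.0238]
tool_rot: [2.171, 2.27, 0.001]
contact_force: [0.5, -1.0, 0.2]
opening: 0.0508
grip_force: 41.9
```

>>> send_rows --rows '[[6.2,[0,0,0],0],[6.2,[0,0,0],0],[6.2,[0,0,-0.5],0],[6.2,[0,0,-2],0],[6.2,[0,0,-4],0],[6.2,[0,0,-3.5],0],[8.5,[0,0,0],0]]'

```text
t: 10.5
tool_pos: [0.6157, -0.0469, 0.0821]
tool_rot: [2.165, 2.264, 0.008]
contact_force: [-1.1, 0.6, -0.4]
opening: 0.078
grip_force: 0.0
```

```bash
cat >> h.py <<'E'
def comp(W,mask,name,amin=60):
    n,l,s,c=cv2.connectedComponentsWithStats(mask.astype(np.uint8))
    for i in range(1,n):
        if s[i,4]<amin: continue
        P=W[l==i]; P=P[~np.isnan(P[:,0])]
        if len(P)<5: continue
        r=cv2.minAreaRect(P[:,:2].astype(np.float32))
        print(name,np.round(c[i]),s[i,4],"ctr",np.round(r[0],4),"size",np.round(r[1],4),"ang",round(r[2],1),"z",np.round(np.median(P[:,2]),3),np.round(P[:,2].max(),3))
def look():
    im=ctrl.get_image("top"); W=pts(im); f=im["frame"]
    hsv=cv2.cvtColor(f,cv2.COLOR_RGB2HSV); S,V=hsv[...,1].astype(int),hsv[...,2].astype(int)
    reg=np.zeros(f.shape[:2],bool); reg[155:275,180:445]=1; reg&=W[...,2]<.07
    comp(W,reg&(S>50)&(V>60)&((hsv[...,0]<30)|(hsv[...,0]>165)),"cast")
    comp(W,reg&(S<35)&(V>150),"white")
    return im
E
python3 -c "
from h import *
look(); plan(0.50,0.277,0.06,3.6)"
```

```text
cast [203. 220.] 267 ctr [0.5009 0.2774] size [0.0489 0.0676] ang 4.4 z 0.013 0.032
cast [191. 251.] 225 ctr [0.3985 0.308 ] size [0.0485 0.0631] ang 23.6 z 0.018 0.036
white [200. 163.] 271 ctr [0.682  0.2944] size [0.0612 0.0656] ang 16.8 z 0.013 0.024
white [328. 184.] 475 ctr [ 0.6155 -0.1303] size [0.0788 0.1441] ang 77.8 z 0.045 0.062
white [245. 185.] 1136 ctr [0.6081 0.145 ] size [0.1342 0.1637] ang 2.3 z 0.013 0.062
white [285. 178.] 197 ctr [0.6392 0.0074] size [0.0613 0.0469] ang 81.7 z 0.005 0.021
white [401. 216.] 2473 ctr [ 0.5187 -0.3614] size [0.2539 0.1199] ang 78.6 z 0.006 0.028
white [329. 239.] 196 ctr [ 0.4352 -0.1291] size [0.0404 0.0707] ang 75.6 z 0.004 0.015
white [301. 257.] 60 ctr [ 0.3771 -0.0419] size [0.0329 0.0248] ang 0.4 z 0.042 0.049
white [362. 257.] 109 ctr [ 0.3777 -0.2327] size [0.033  0.0356] ang 0.5 z 0.043 0.05
tooly 2.6 j6 -0.24 turn -1.0 deg, shift cm [33.01 -9.36  1.84] tilt [ 0.005 -0.001] F [0.4 0.5 0.1] op 0.084 t 10.6 p [ 0.614  -0.0466  0.0793]
```

>>> send_rows --rows '[[8.5,[3,-0.8,0],-1],[8.5,[5.5,-1.6,0],0],[8.5,[5.5,-1.6,0],0],[8.5,[5.5,-1.6,0],0],[8.5,[5.5,-1.6,0],0],[8.5,[5,-1.4,0],0],[8.5,[3,-0.8,0],0],[8.5,[0,0,0],0],[8.5,[0,0,0],0]]'

```text
t: 11.68
tool_pos: [0.498, 0.2767, 0.0752]
tool_rot: [-2.151, -2.289, 0.002]
contact_force: [0.3, 0.1, -0.5]
opening: 0.0849
grip_force: 0.0
```

```bash
python3 -c "
from h import *
plan(0.50,0.277,-0.031,3.6)"
```

```text
tooly 3.6 j6 0.32 turn -0.0 deg, shift cm [ 0.02  0.21 10.62] tilt [-0.001 -0.001] F [ 0.3  0.1 -0.5] op 0.0849 t 11.7 p [0.498  0.2767 0.0752]
```

>>> send_rows --rows '[[8.5,[0,0.2,1.5],0],[8.5,[0,0,2.5],0],[8.5,[0,0,2.5],0],[8.5,[0,0,2],0],[8.5,[0,0,1.2],0],[8.5,[0,0,0.7],0],[8.5,[0,0,0.2],0],[8.5,[0,0,0],0]]'

```text
t: 12.68
tool_pos: [0.5009, 0.2778, -0.0295]
tool_rot: [2.151, 2.289, 0.002]
contact_force: [-0.6, -0.3, 0.6]
opening: 0.0848
grip_force: 0.0
```

>>> send_rows --rows '[[6.5,[0,0,0],0],[5.8,[0,0,0],0],[4.0,[0,0,0],0],[4.0,[0,0,0],0],[4.0,[0,0,0],0],[4.0,[0,0,0],0]]'

```text
t: 13.42
tool_pos: [0.5006, 0.2779, -0.0291]
tool_rot: [2.151, 2.289, 0.001]
contact_force: [-1.7, -0.2, 5.6]
opening: 0.0492
grip_force: 41.3
```

>>> send_rows --rows '[[4.0,[0,0,-1],0],[4.0,[0,0,-2.5],0],[4.0,[0,0,-3],0],[4.0,[0,0,-2.5],0],[4.0,[0,0,0],0]]'

```text
t: 14.05
tool_pos: [0.5023, 0.2784, 0.0627]
tool_rot: [2.15, 2.288, 0.008]
contact_force: [0.8, 0.2, -1.2]
opening: 0.0488
grip_force: 41.6
```

```bash
python3 -c "
from h import *
plan(0.608,0.0298,0.06,2.6)"
```

```text
tooly 3.6 j6 0.31 turn 1.0 deg, shift cm [-25.31   9.43   0.27] tilt [0.005 0.002] F [ 0.8  0.2 -1.2] op 0.0488 t 14.1 p [0.5023 0.2784 0.0627]
```

>>> send_rows --rows '[[4.0,[0,0,0],1],[4.0,[-3,1.1,0],0],[4.0,[-4.5,1.7,0],0],[4.0,[-4.5,1.7,0],0],[4.0,[-4.5,1.7,0],0],[4.0,[-4.5,1.7,0],0],[4.0,[-3,1.1,0],0],[4.0,[-1.3,0.5,0],0],[4.0,[0,0,0],0],[4.0,[0,0,0],0]]'

```text
t: 15.3
tool_pos: [0.6057, 0.0303, 0.0592]
tool_rot: [-2.169, -2.271, 0.001]
contact_force: [-0.3, -0.1, -1.1]
opening: 0.0486
grip_force: 41.5
```

```bash
python3 -c "
from h import *
plan(0.608,0.0298,-0.024,2.6)"
```

```text
tooly 2.6 j6 -0.12 turn 0.0 deg, shift cm [-0.06  0.24  8.32] tilt [-0.001  0.001] F [-0.3 -0.1 -1.1] op 0.0486 t 15.3 p [0.6057 0.0303 0.0592]
```

>>> send_rows --rows '[[4.0,[0,0.2,1],0],[4.0,[0,0,2],0],[4.0,[0,0,2],0],[4.0,[0,0,1.5],0],[4.0,[0,0,1],0],[4.0,[0,0,0.5],0],[4.0,[0,0,0.3],0],[4.0,[0,0,0],0]]'

```text
t: 16.3
tool_pos: [0.6089, 0.0291, -0.0227]
tool_rot: [2.171, 2.27, 0.001]
contact_force: [-0.2, 0.0, -0.8]
opening: 0.0487
grip_force: 41.5
```

>>> send_rows --rows '[[6.2,[0,0,0],0],[6.2,[0,0,0],0],[6.2,[0,0,-0.5],0],[6.2,[0,0,-2],0],[6.2,[0,0,-4],0],[6.2,[0,0,-3.5],0],[8.5,[0,0,0],0]]'

```text
t: 17.18
tool_pos: [0.6122, 0.029, 0.083]
tool_rot: [2.166, 2.265, 0.01]
contact_force: [1.3, 0.3, 0.6]
opening: 0.0783
grip_force: 0.0
```

```bash
python3 -c "
from h import *
look(); plan(0.3985,0.308,0.06,19)"
```

```text
cast [304. 185.] 268 ctr [ 0.612  -0.0489] size [0.0458 0.0649] ang 1.7 z 0.02 0.039
cast [191. 251.] 222 ctr [0.3992 0.3064] size [0.048  0.0616] ang 20.5 z 0.018 0.034
white [201. 164.] 288 ctr [0.6821 0.2875] size [0.0901 0.0557] ang 77.1 z 0.013 0.025
white [313. 183.] 1185 ctr [ 0.6147 -0.0818] size [0.1257 0.1788] ang 5.7 z 0.026 0.059
white [258. 180.] 233 ctr [0.6328 0.0965] size [0.0657 0.0522] ang 87.0 z 0.005 0.017
white [228. 186.] 292 ctr [0.6041 0.1958] size [0.0702 0.0633] ang 0.6 z 0.046 0.065
white [401. 216.] 2483 ctr [ 0.5219 -0.3612] size [0.2522 0.1266] ang 78.8 z 0.006 0.034
white [329. 239.] 200 ctr [ 0.4352 -0.1293] size [0.0435 0.0712] ang 79.4 z 0.004 0.014
white [299. 257.] 109 ctr [ 0.3786 -0.0355] size [0.0349 0.0385] ang 28.0 z 0.043 0.051
white [362. 257.] 108 ctr [ 0.3779 -0.2325] size [0.0331 0.0354] ang 0.8 z 0.043 0.052
tooly 2.6 j6 -0.12 turn -16.4 deg, shift cm [ 33.27 -10.97   1.9 ] tilt [ 0.005 -0.   ] F [-0.2 -0.2  0.3] op 0.084 t 17.2 p [0.6104 0.0291 0.0803]
```

>>> send_rows --rows '[[8.5,[0,0,0],-8.2],[8.5,[0,0,0],-8.2],[8.5,[3,-1,0],0],[8.5,[5.5,-1.8,0],0],[8.5,[5.5,-1.8,0],0],[8.5,[5.5,-1.8,0],0],[8.5,[5.5,-1.8,0],0],[8.5,[5,-1.7,0],0],[8.5,[3.2,-1.1,0],0],[8.5,[0,0,0],0]]'

```text
t: 18.48
tool_pos: [0.3944, 0.3083, 0.0757]
tool_rot: [-1.82, -2.559, 0.003]
contact_force: [-0.0, 0.7, 0.2]
opening: 0.0851
grip_force: 0.0
```

>>> send_rows --rows '[[8.5,[0,0,0],0]]'

```text
t: 18.6
tool_pos: [0.3964, 0.3069, 0.0763]
tool_rot: [-1.825, -2.557, 0.002]
contact_force: [0.1, -0.3, -0.1]
opening: 0.0848
grip_force: 0.0
```

```bash
python3 -c "
from h import *
plan(0.399,0.307,-0.03,19)"
```

```text
tooly 19.0 j6 0.18 turn -0.0 deg, shift cm [-0.06  0.26 10.62] tilt [-0.001 -0.001] F [ 0.1 -0.3 -0.1] op 0.0848 t 18.6 p [0.3964 0.3069 0.0763]
```

>>> send_rows --rows '[[8.5,[0,0.2,1.5],0],[8.5,[0,0,2.5],0],[8.5,[0,0,2.5],0],[8.5,[0,0,2],0],[8.5,[0,0,1.2],0],[8.5,[0,0,0.7],0],[8.5,[0,0,0.2],0],[8.5,[0,0,0],0]]'

```text
t: 19.6
tool_pos: [0.399, 0.3083, -0.0286]
tool_rot: [1.825, 2.557, 0.001]
contact_force: [-0.6, -0.6, 0.4]
opening: 0.0853
grip_force: 0.0
```

>>> send_rows --rows '[[6.5,[0,0,0],0],[5.8,[0,0,0],0],[4.0,[0,0,0],0],[4.0,[0,0,0],0],[4.0,[0,0,0],0],[4.0,[0,0,0],0]]'

```text
t: 20.35
tool_pos: [0.3987, 0.3083, -0.0282]
tool_rot: [1.825, 2.557, -0.0]
contact_force: [-1.7, -1.4, 5.9]
opening: 0.0509
grip_force: 40.9
```

>>> send_rows --rows '[[4.0,[0,0,-1],0],[4.0,[0,0,-2.5],0],[4.0,[0,0,-3],0],[4.0,[0,0,-2.5],0],[4.0,[0,0,0],0]]'

```text
t: 20.98
tool_pos: [0.4004, 0.3092, 0.0637]
tool_rot: [1.824, 2.555, 0.008]
contact_force: [0.0, 0.5, -0.6]
opening: 0.0504
grip_force: 41.7
```

```bash
python3 -c "
from h import *
plan(0.6045,0.1055,0.06,2.6)"
```

```text
tooly 19.0 j6 0.18 turn 16.4 deg, shift cm [-21.28  19.46   0.42] tilt [0.005 0.003] F [ 0.   0.5 -0.6] op 0.0504 t 21.0 p [0.4004 0.3092 0.0637]
```

>>> send_rows --rows '[[4.0,[0,0,0],8.2],[4.0,[0,0,0],8.2],[4.0,[-2.3,2.1,0],0],[4.0,[-4,3.65,0],0],[4.0,[-4,3.65,0],0],[4.0,[-4,3.65,0],0],[4.0,[-4,3.65,0],0],[4.0,[-3,2.76,0],0],[4.0,[0,0,0],0],[4.0,[0,0,0],0]]'

```text
t: 22.22
tool_pos: [0.6012, 0.1042, 0.0594]
tool_rot: [-2.17, -2.269, 0.003]
contact_force: [-0.4, 0.4, -1.1]
opening: 0.0507
grip_force: 41.8
```

```bash
python3 -c "
from h import *
plan(0.6045,0.1055,-0.024,2.6)"
```

```text
tooly 2.5 j6 0.00 turn -0.1 deg, shift cm [0.11 0.36 8.34] tilt [-0.003  0.   ] F [-0.4  0.4 -1.1] op 0.0507 t 22.2 p [0.6012 0.1042 0.0594]
```

>>> send_rows --rows '[[4.0,[0.1,0.3,1],0],[4.0,[0,0,2],0],[4.0,[0,0,2],0],[4.0,[0,0,1.5],0],[4.0,[0,0,1],0],[4.0,[0,0,0.5],0],[4.0,[0,0,0.3],0],[4.0,[0,0,0],0]]'

```text
t: 23.22
tool_pos: [0.6057, 0.1051, -0.0218]
tool_rot: [2.171, 2.27, 0.001]
contact_force: [-0.4, 0.1, -1.0]
opening: 0.0507
grip_force: 41.8
```

>>> send_rows --rows '[[6.2,[0,0,0],0],[6.2,[0,0,0],0],[6.2,[0,0,-0.5],0],[6.2,[0,0,-2],0],[6.2,[0,0,-4],0],[6.2,[0,0,-5],0],[6.2,[0,0,0],0]]'

```text
t: 24.1
tool_pos: [0.61, 0.1054, 0.101]
tool_rot: [2.165, 2.264, 0.015]
contact_force: [0.1, 0.8, 0.8]
opening: 0.0619
grip_force: 0.0
```

```bash
python3 -c "
from h import *
look(); plan(0.513,-0.36,0.1,79)"
```

```text
cast [304. 185.] 266 ctr [ 0.612  -0.0488] size [0.0457 0.0651] ang 2.0 z 0.02 0.04
cast [280. 186.] 241 ctr [0.6098 0.03  ] size [0.0632 0.048 ] ang 89.6 z 0.018 0.038
white [199. 163.] 233 ctr [0.6826 0.3009] size [0.0608 0.0581] ang 3.0 z 0.013 0.023
white [299. 184.] 1902 ctr [ 0.6162 -0.0377] size [0.134  0.2615] ang 2.5 z 0.009 0.061
white [230. 183.] 193 ctr [0.6175 0.1843] size [0.0451 0.0621] ang 2.3 z 0.046 0.062
white [401. 216.] 2488 ctr [ 0.5226 -0.3613] size [0.2521 0.1274] ang 78.9 z 0.006 0.033
white [279. 238.] 169 ctr [0.4355 0.0276] size [0.0473 0.0744] ang 81.6 z 0.005 0.012
white [329. 239.] 198 ctr [ 0.4353 -0.1292] size [0.0404 0.0699] ang 75.7 z 0.004 0.011
white [299. 257.] 109 ctr [ 0.3786 -0.0354] size [0.0345 0.0385] ang 28.1 z 0.043 0.05
white [362. 257.] 108 ctr [ 0.3776 -0.2323] size [0.0349 0.0329] ang 89.3 z 0.043 0.051
tooly 2.6 j6 0.01 turn -76.4 deg, shift cm [  0.45 -47.49  -0.32] tilt [0.008 0.   ] F [ 0.2  1.  -1.1] op 0.062 t 24.1 p [0.608  0.1053 0.0977]
```

>>> send_rows --rows '[[4.0,[0,0,0],-9.55],[4.0,[0,0,0],-9.55],[4.0,[0,0,0],-9.55],[4.0,[0,0,0],-9.55],[4.0,[0,0,0],-9.55],[4.0,[0,0,0],-9.55],[4.0,[0,0,0],-9.55],[4.0,[0,0,0],-9.55]]'

```text
t: 25.15
tool_pos: [0.6044, 0.1051, 0.0917]
tool_rot: [-0.293, -3.126, 0.001]
contact_force: [-0.2, 0.3, -0.9]
opening: 0.04
grip_force: 0.0
```

>>> send_rows --rows '[[4.0,[0,-3.5,0],0],[4.0,[0,-6,0],0],[4.0,[0,-6,0],0],[4.0,[0,-6,0],0],[4.0,[0,-6,0],0],[4.0,[0,-6,0],0],[4.0,[0,-6,0],0],[4.0,[0,-5,0],0],[4.0,[0.4,-3,0],0],[4.0,[0,0,0],0]]'

```text
t: 26.4
tool_pos: [0.5091, -0.3616, 0.0919]
tool_rot: [-0.307, -3.125, -0.002]
contact_force: [0.2, 0.9, -0.4]
opening: 0.0403
grip_force: 0.0
```

>>> send_rows --rows '[[4.0,[0,0,0],0],[4.0,[0,0,0],0]]'

```text
t: 26.65
tool_pos: [0.5107, -0.3589, 0.0926]
tool_rot: [-0.3, -3.127, -0.001]
contact_force: [-0.0, 0.8, -0.7]
opening: 0.0399
grip_force: 0.0
```

```bash
python3 -c "
from h import *
plan(0.513,-0.36,0.0,79)
im=ctrl.get_image('wrist'); save(im,'w5.png'); import pickle
pickle.dump(im,open('w5.pkl','wb'))"
```

```text
tooly 79.0 j6 -2.11 turn 0.0 deg, shift cm [-0.25 -0.07  9.26] tilt [-0.     0.001] F [-0.   0.8 -0.7] op 0.0399 t 26.6 p [ 0.5107 -0.3589  0.0926]
```

View pics/w5.png

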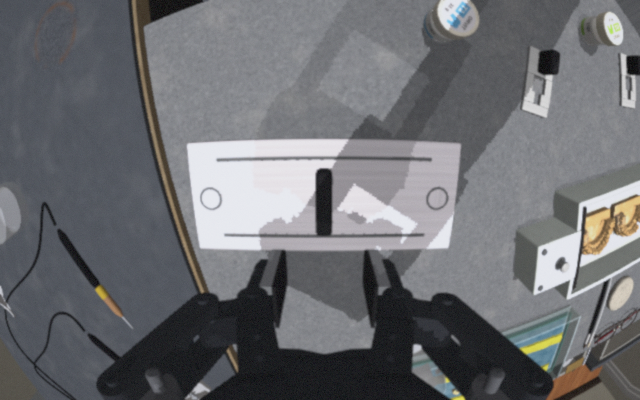

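The wrist view has the lid aligned with the tool, the handle at (324,202) and the rings at (211,198) and (437,198). Computing the handle position with the fisheye model.

```bash
cat >> h.py <<'E'
def fish(im,u,v,z):
    """world point on plane of height z seen at wrist pixel"""
    a,b=u-im["cx"],v-im["cy"]; r=np.hypot(a,b); t=r/im["fx"]
    d=np.array([a/r*np.sin(t),b/r*np.sin(t),np.cos(t)]); T=np.array(im["cam_to_world"])
    w=T[:3,:3]@d; return T[:3,3]+w*(z-T[2,3])/w[2]
E
python3 -c "
from h import *
import pickle
im=pickle.load(open('w5.pkl','rb'))
for n,u,v,z in [('h0',324,169,.028),('h1',324,235,.028),('ringL',211,198,.006),('ringR',437,198,.006),('screw',562,266,.057),('jar',455,20,.043)]: print(n,np.round(fish(im,u,v,z),4))
print(im['cam_to_world'])
"
```

```text
h0 [ 0.4819 -0.353   0.028 ]
h1 [ 0.5371 -0.3637  0.028 ]
ringL [ 0.4919 -0.4606  0.006 ]
ringR [ 0.5315 -0.257   0.006 ]
screw [ 0.6096 -0.1371  0.057 ]
jar [ 0.3819 -0.234   0.043 ]
[[ 1.90234849e-01  9.32400583e-01  3.07310680e-01  4.32681871e-01]
 [ 9.81738168e-01 -1.80972064e-01 -5.86453905e-02 -3.43218967e-01]
 [ 9.33651641e-04  3.12855021e-01 -9.49800434e-01  2.65305340e-01]
 [ 0.00000000e+00  0.00000000e+00  0.00000000e+00  1.00000000e+00]]
```

>>> send_rows --rows '[[4.0,[0,0,1.5],0],[4.0,[0,0,3],0],[4.0,[0,0,3],0],[4.0,[0,0,2],0],[4.0,[0,0,1],0],[4.0,[0,0,0.5],0],[4.0,[0,0,0],0],[0.5,[0,0,0],0],[0.5,[0,0,0],0],[0.5,[0,0,0],0]]' --newtons 70

```text
t: 27.95
tool_pos: [0.5113, -0.3611, -0.0157]
tool_rot: [0.302, 3.125, -0.002]
contact_force: [0.6, 0.4, 4.8]
opening: 0.0123
grip_force: 72.7
```

>>> send_rows --rows '[[0.5,[0,0,0],0],[0.5,[0,0,0],0]]'

```text
t: 28.2
tool_pos: [0.5113, -0.361, -0.0157]
tool_rot: [0.302, 3.125, -0.002]
contact_force: [0.0, -0.1, 5.4]
opening: 0.0117
grip_force: 72.9
```

Gripped the handle at 11.7 mm. Lifting, while I refine the case pose from the first clean top picture.

>>> send_rows --rows '[[0.5,[0,0,-0.5],0],[0.5,[0,0,-1],0],[0.5,[0,0,-2],0],[0.5,[0,0,-2],0],[0.5,[0,0,-2],0],[0.5,[0,0,-1.5],0],[0.5,[0,0,-0.5],0],[0.5,[0,0,0],0]]'

```text
t: 29.2
tool_pos: [0.5105, -0.3603, 0.0781]
tool_rot: [0.302, 3.127, -0.0]
contact_force: [-0.2, -0.5, -1.7]
opening: 0.012
grip_force: 72.0
```

Run:
```python
from h import *
d=np.load("top1.npz"); save({"frame":d["f"]},"c2.png",crop=(217,160,347,210),s=6)
plan(0.52,-0.1,0.075,92.6)
```

```text
tooly 79.0 j6 -2.11 turn -13.6 deg, shift cm [-2.13 25.96  0.31] tilt [ 0. -0.] F [-0.2 -0.5 -1.7] op 0.012 t 29.2 p [ 0.5105 -0.3603  0.0781]
```

View pics/c2.png

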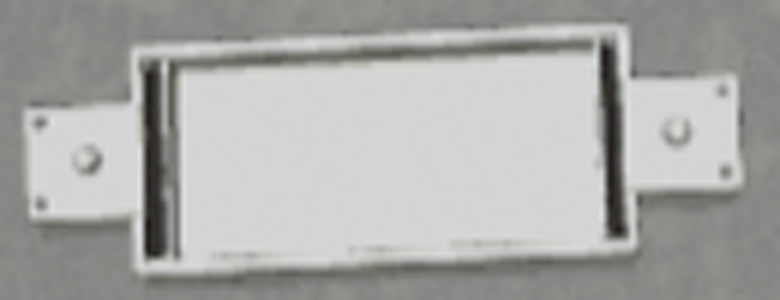

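```bash
cat >> h.py <<'E'
def plane(im,u,v,z):
    T=np.array(im["cam_to_world"]); w=T[:3,:3]@np.array([(u-im["cx"])/im["fx"],(v-im["cy"])/im["fy"],1]); return T[:3,3]+w*(z-T[2,3])/w[2]
E
python3 - <<'E'
from h import *
im=ctrl.get_image("top")
def c(a,b,z): return plane(im,(a+.5)/6-.5+217,(b+.5)/6-.5+160,z)
L=c(87,159,.056);Rr=c(676,130,.056)
print("screws",np.round([L,Rr],4),"mid",np.round((L+Rr)/2,4),"sep",np.linalg.norm(L-Rr),"yaw",np.degrees(np.arctan2(-(L-Rr)[0],(L-Rr)[1])))
K=np.array([c(133,45,.044),c(629,25,.044),c(637,248,.044),c(137,273,.044)]); print(np.round(K,4),np.round(K.mean(0),4))
D=np.array([c(25,106,.0455),c(735,74,.0455),c(741,190,.0455),c(32,222,.0455)]); print(np.round(D,4),np.round(D.mean(0),4))
e=(D[0]+D[3]-D[1]-D[2]);print(np.degrees(np.arctan2(-e[0],e[1])), np.linalg.norm(e)/2)
# depth-based floor centre
save(im,"x.png",crop=(217,160,347,210),s=6)
E
```

```text
screws [[ 0.5987  0.1796  0.056 ]
 [ 0.6145 -0.1295  0.056 ]] mid [0.6066 0.025  0.056 ] sep 0.3095493426022975 yaw 2.9144056590419676
[[ 0.6629  0.1592  0.044 ]
 [ 0.6739 -0.105   0.044 ]
 [ 0.5537 -0.1092  0.044 ]
 [ 0.5401  0.1537  0.044 ]] [0.6076 0.0246 0.044 ]
[[ 0.6294  0.2155  0.0455]
 [ 0.6469 -0.1611  0.0455]
 [ 0.5845 -0.1639  0.0455]
 [ 0.5669  0.2097  0.0455]] [0.6069 0.025  0.0455]
2.6742841865577343 0.37547062400559467
```

The screws at crop (87,159) and (676,130) give a case centre of (0.607, 0.025) and a yaw of about 2.8°. Carrying the lid there.

>>> send_rows --rows '[[0.5,[0,1,0],0],[0.5,[0,2,0],0],[0.5,[0,3,0],0],[0.5,[0,4,0],0],[0.5,[0,4,0],0],[0.5,[0,4,0],0],[0.5,[0,4,0],-4],[0.5,[0,3,0],-5],[0.5,[0,1,0],-4.7],[0.5,[0,0,0],0]]'

```text
t: 30.5
tool_pos: [0.5562, -0.1027, 0.0775]
tool_rot: [0.075, -3.14, -0.001]
contact_force: [0.6, -0.5, -1.9]
opening: 0.012
grip_force: 72.0
```

```bash
python3 -c "
from h import *
plan(0.6069,0.025,0.065,92.75)"
```

```text
tooly 92.7 j6 -1.93 turn -0.0 deg, shift cm [-5.68 12.51  1.25] tilt [-0.001  0.   ] F [ 0.6 -0.5 -1.9] op 0.012 t 30.5 p [ 0.5562 -0.1027  0.0775]
```

>>> send_rows --rows '[[0.5,[-0.5,1.5,0],0],[0.5,[-1,3,0],0],[0.5,[-1.5,3,0],0],[0.5,[-1.5,3,0],0],[0.5,[-1,1.5,0.5],0],[0.5,[-0.2,0.5,0.3],0],[0.5,[0,0,0],0],[0.5,[0,0,0],0],[0.5,[0,0,0],0]]'

```text
t: 31.62
tool_pos: [0.6077, 0.0221, 0.0701]
tool_rot: [-0.071, 3.141, -0.0]
contact_force: [0.2, 0.6, -2.2]
opening: 0.0118
grip_force: 72.0
```

```bash
python3 -c "
from h import *
plan(0.6069,0.025,0.03,92.75)
im=ctrl.get_image('top')
a=im['frame'][150:220,210:350,::-1]
im2=ctrl.get_image('wrist'); b=im2['frame'][...,::-1]
import pickle; pickle.dump((im,im2),open('lid.pkl','wb'))
A=cv2.resize(a,(800,400),interpolation=cv2.INTER_CUBIC); B=cv2.resize(b[30:230],(640,200))
c=np.zeros((600,800,3),np.uint8); c[:400]=A; c[400:,:640]=B; cv2.imwrite('pics/lid.png',c)
"
```

```text
tooly 92.6 j6 -1.70 turn -0.2 deg, shift cm [0.07 0.29 4.01] tilt [ 0. -0.] F [ 0.2  0.6 -2.2] op 0.0118 t 31.6 p [0.6077 0.0221 0.0701]
```

View pics/lid.png

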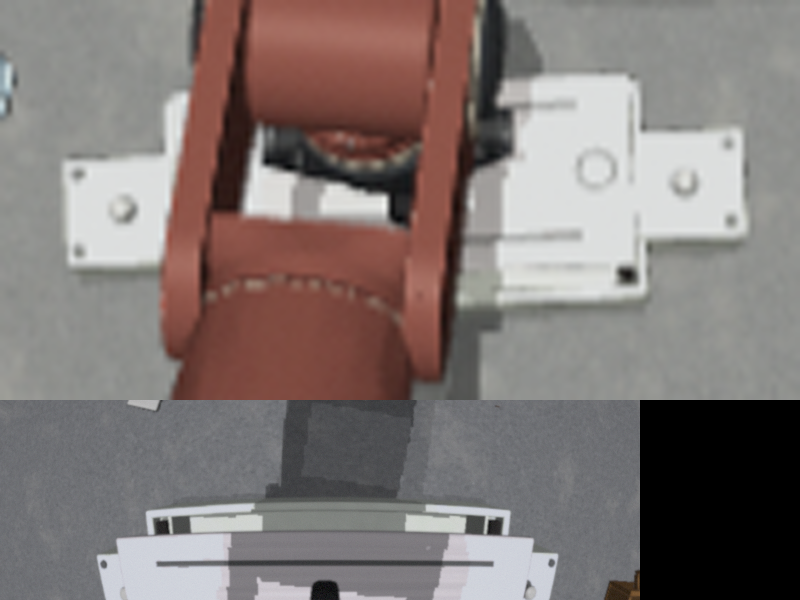

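The composite shows the lid hovering over the case: right ring at (596,168), case screws at (122,209) and (684,182). Checking lid against case in the same camera.

Run:
```python
from h import *
import pickle
im,im2=pickle.load(open('lid.pkl','rb'))
s=800/140
def c(a,b,z): return plane(im,(a+.5)/s-.5+210,(b+.5)/s-.5+150,z)
ring=c(596,168,.0918); y=np.radians(2.6); ax=np.array([-np.sin(y),np.cos(y)])
print("ring",ring,"lid centre",ring[:2]+.104*ax)
L,Rr=c(122,209,.056),c(684,182,.056); print(L,Rr,(L+Rr)/2)
# wrist: rim outer near corners & lid near corners
for n,u,v,z in [("rimL",147,512,.044),("rimR",510,510,.044),("lidL",117,538,.0918),("lidR",534,538,.0918)]: print(n,fish(im2,u,v-400+30,z))
```

```text
ring [ 0.61421474 -0.081489    0.0918    ] lid centre [0.60949699 0.02240394]
[0.59849095 0.18005548 0.056     ] [ 0.61388293 -0.12966299  0.056     ] [0.60618694 0.02519625 0.056     ]
rimL [ 0.55341618 -0.10758441  0.044     ]
rimR [0.5395629  0.15460448 0.044     ]
lidL [ 0.56200541 -0.1007598   0.0918    ]
lidR [0.55090422 0.14316782 0.0918    ]
```

>>> send_rows --rows '[[0.5,[0.2,0.28,0],-0.25],[0.5,[0,0,1],0],[0.5,[0,0,1],0],[0.5,[0,0,1],0],[0.5,[0,0,0.5],0],[0.5,[0,0,0.3],0],[0.5,[0,0,0],0],[0.5,[0,0,0],0]]'

```text
t: 32.72
tool_pos: [0.606, 0.0256, 0.0324]
tool_rot: [-0.08, 3.14, -0.0]
contact_force: [0.4, -0.4, -2.6]
opening: 0.0119
grip_force: 72.0
```

>>> send_rows --rows '[[0.5,[0,0,0.2],0],[0.5,[0,0,0.2],0],[0.5,[0,0,0],0]]'

```text
t: 33.1
tool_pos: [0.6054, 0.0256, 0.0276]
tool_rot: [0.08, -3.14, -0.0]
contact_force: [0.0, -0.0, -0.7]
opening: 0.0116
grip_force: 72.0
```

>>> send_rows --rows '[[0.5,[0,0,0.2],0],[0.5,[0,0,0],0],[0.5,[0,0,0],0]]'

```text
t: 33.48
tool_pos: [0.6057, 0.0256, 0.0259]
tool_rot: [-0.08, 3.14, 0.0]
contact_force: [0.5, 0.3, -1.8]
opening: 0.0122
grip_force: 72.0
```

>>> send_rows --rows '[[0.5,[0,0,0.15],0],[0.5,[0,0,0],0],[0.5,[0,0,0],0]]'

```text
t: 33.85
tool_pos: [0.6059, 0.0256, 0.0258]
tool_rot: [0.08, -3.14, 0.0]
contact_force: [-3.6, -0.3, 5.4]
opening: 0.0118
grip_force: 72.9
```

>>> send_rows --rows '[[0.5,[0,0,0.15],0],[0.5,[0,0,0],0],[0.5,[0,0,0],0]]'

```text
t: 34.22
tool_pos: [0.6059, 0.0256, 0.0258]
tool_rot: [0.08, -3.14, 0.0]
contact_force: [-7.9, 0.7, 14.4]
opening: 0.012
grip_force: 73.9
```

>>> send_rows --rows '[[0.5,[0,0,-0.2],0],[2.5,[0,0,0],0],[3.0,[0,0,0],0],[3.0,[0,0,-0.5],0],[3.0,[0,0,-2],0],[3.0,[0,0,-2],0],[3.0,[0,0,-0.5],0],[0,[0,0,0],0],[0,[0,0,0],0]]'

```text
t: 35.35
tool_pos: [0.6051, 0.0256, 0.0742]
tool_rot: [0.08, -3.139, -0.0]
contact_force: [0.4, -0.0, -0.1]
opening: -0.0
grip_force: 0.0
```

```bash
python3 -c "
from h import *
ax=np.array([-np.sin(np.radians(2.85)),np.cos(np.radians(2.85))])
c=np.array([.6060,.0252])
for s in (.104,-.104): print(c+s*ax); plan(*(c+s*ax),.04,92.85)
im=ctrl.get_image('top'); W=pts(im); 
for v in range(168,203,3): print([round(float(np.median(W[v:v+3,u:u+3,2]))*1000) for u in range(240,325,4)])
"
```

```text
[0.60082898 0.12907137]
tooly 92.9 j6 -1.70 turn 0.1 deg, shift cm [-0.09 10.35  3.42] tilt [-0.001  0.   ] F [ 0.4 -0.  -0.1] op -0.0 t 35.4 p [0.6051 0.0256 0.0742]
[ 0.61117102 -0.07867137]
tooly 92.9 j6 -1.70 turn 0.1 deg, shift cm [ -0.09 -10.45   3.42] tilt [-0.001  0.   ] F [ 0.4 -0.  -0.1] op -0.0 t 35.4 p [0.6051 0.0256 0.0742]
[441, 443, 418, 400, 400, 400, 403, 404, 405, 403, 407, 439, 437, 389, 50, 47, 47, 49, 47, 50, 45, 1]Traceback (most recent call last):
  File "<string>", line 7, in <module>
    for v in range(168,203,3): print([round(float(np.median(W[v:v+3,u:u+3,2]))*1000) for u in range(240,325,4)])
                                      ~~~~~^^^^^^^^^^^^^^^^^^^^^^^^^^^^^^^^^^^^^^^^^
ValueError: cannot convert float NaN to integer
```

>>> send_rows --rows '[[0,[0,2,0],0],[0,[0,4,0],0],[0,[0,3,0],0],[0,[-0.1,1.4,0],0],[0,[0,0,1.5],0],[0,[0,0,2],0],[0,[0,0,0.8],0],[0,[0,0,0.3],0],[0,[0,0,0],0],[0,[0,0,0],0]]'

```text
t: 36.65
tool_pos: [0.602, 0.1294, 0.0296]
tool_rot: [-0.079, 3.139, 0.0]
contact_force: [0.6, -0.4, -0.0]
opening: -0.0
grip_force: 0.0
```

>>> send_rows --rows '[[0,[0,0,0.2],0],[0,[0,0,0.2],0],[0,[0,0,0],0],[0,[0,0,0],0]]'

```text
t: 37.15
tool_pos: [0.6013, 0.1295, 0.0249]
tool_rot: [0.08, -3.14, 0.0]
contact_force: [-0.2, 0.2, 0.1]
opening: -0.0003
grip_force: 0.0
```

>>> send_rows --rows '[[0,[0,0,0.2],0],[0,[0,0,0.1],0],[0,[0,0,0],0],[0,[0,0,0],0]]'

```text
t: 37.65
tool_pos: [0.6014, 0.1295, 0.0219]
tool_rot: [0.08, -3.141, 0.0]
contact_force: [-0.2, 1.1, -0.3]
opening: -0.0002
grip_force: 0.0
```

>>> send_rows --rows '[[0,[0,0,0.15],0],[0,[0,0,0],0],[0,[0,0,0],0]]'

```text
t: 38.02
tool_pos: [0.6014, 0.1295, 0.0204]
tool_rot: [0.08, -3.141, 0.0]
contact_force: [0.5, 0.1, -0.2]
opening: 0.0
grip_force: 0.0
```

>>> send_rows --rows '[[0,[0,0,0.15],0],[0,[0,0,0],0],[0,[0,0,0],0]]'

```text
t: 38.4
tool_pos: [0.6014, 0.1295, 0.0189]
tool_rot: [0.08, -3.141, -0.0]
contact_force: [-0.0, -0.2, -1.3]
opening: -0.0003
grip_force: 0.0
```

>>> send_rows --rows '[[0,[0,0,0.1],0],[0,[0,0,0],0],[0,[0,0,0],0]]'

```text
t: 38.78
tool_pos: [0.6014, 0.1295, 0.0179]
tool_rot: [0.08, -3.141, 0.0]
contact_force: [0.2, 1.2, -0.1]
opening: 0.0003
grip_force: 0.0
```

>>> send_rows --rows '[[0,[0,0,0.1],0],[0,[0,0,0],0],[0,[0,0,0],0]]'

```text
t: 39.15
tool_pos: [0.6016, 0.1295, 0.0175]
tool_rot: [-0.08, 3.14, -0.0]
contact_force: [-2.5, -0.6, 5.2]
opening: -0.0
grip_force: 2.6
```

>>> send_rows --rows '[[0,[0,0,0.1],0],[0,[0,0,0],0],[0,[0,0,0],0]]'

```text
t: 39.52
tool_pos: [0.6016, 0.1296, 0.0175]
tool_rot: [0.08, -3.14, 0.0]
contact_force: [-5.5, -0.9, 10.2]
opening: -0.0003
grip_force: 5.1
```

>>> send_rows --rows '[[0,[0,0,0.1],0],[0,[0,0,0],0],[0,[0,0,0],0]]'

```text
t: 39.9
tool_pos: [0.6016, 0.1296, 0.0169]
tool_rot: [0.08, -3.14, 0.0]
contact_force: [-6.4, -1.5, 12.1]
opening: 0.0002
grip_force: 6.3
```

>>> send_rows --rows '[[0,[0,0,0.15],0],[0,[0,0,0],0],[0,[0,0,0],0]]'

```text
t: 40.28
tool_pos: [0.6016, 0.1296, 0.0155]
tool_rot: [0.08, -3.14, 0.0]
contact_force: [-6.7, 0.0, 12.5]
opening: -0.0002
grip_force: 6.5
```

>>> send_rows --rows '[[0,[0,0,0.15],0],[0,[0,0,0],0],[0,[0,0,0],0]]'

```text
t: 40.65
tool_pos: [0.6016, 0.1297, 0.014]
tool_rot: [0.08, -3.14, 0.0]
contact_force: [-6.1, -1.0, 13.6]
opening: 0.0001
grip_force: 6.6
```

>>> send_rows --rows '[[0,[0,0,0.15],0],[0,[0,0,0],0],[0,[0,0,0],0]]'

```text
t: 41.02
tool_pos: [0.6017, 0.1296, 0.0138]
tool_rot: [0.08, -3.14, 0.0]
contact_force: [-9.6, -0.3, 20.2]
opening: 0.0001
grip_force: 9.7
```

>>> send_rows --rows '[[0,[0,0,0.15],0],[0,[0,0,0],0],[0,[0,0,0],0]]'

```text
t: 41.4
tool_pos: [0.6017, 0.1296, 0.0137]
tool_rot: [0.08, -3.139, 0.001]
contact_force: [-14.3, -1.9, 26.3]
opening: 0.0002
grip_force: 13.3
```

>>> send_rows --rows '[[0,[0,0,0.1],0],[0,[0,0,0],0],[0,[0,0,0],0]]'

```text
t: 41.78
tool_pos: [0.6017, 0.1296, 0.0137]
tool_rot: [0.08, -3.139, 0.001]
contact_force: [-16.8, -1.8, 31.4]
opening: -0.0001
grip_force: 15.8
```

Firm stop on the left at TCP 0.0137. Now the right end.

>>> send_rows --rows '[[0,[0,0,-1],0],[0,[0,0,-3],0],[0,[0,0,-2],0],[0,[0,-4,0],0],[0,[0,-5.5,0],0],[0,[0,-5.5,0],0],[0,[0,-4,0],0],[0,[0,-1.8,0],0],[0,[0,0,0],0],[0,[0,0,0],0]]'

```text
t: 43.02
tool_pos: [0.6118, -0.0769, 0.0676]
tool_rot: [0.081, -3.14, -0.001]
contact_force: [0.5, 0.2, -0.2]
opening: 0.0
grip_force: 0.0
```

```bash
python3 -c "
from h import *
plan(.6112,-.0787,.02,92.85)"
```

```text
tooly 93.0 j6 -1.87 turn 0.1 deg, shift cm [ 0.07 -0.18  4.76] tilt [-0.     0.001] F [ 0.5  0.2 -0.2] op 0.0 t 43.0 p [ 0.6118 -0.0769  0.0676]
```

>>> send_rows --rows '[[0,[0,-0.1,1.5],0],[0,[0,0,2],0],[0,[0,0,0.7],0],[0,[0,0,0.3],0],[0,[0,0,0.3],0],[0,[0,0,0],0],[0,[0,0,0],0]]'

```text
t: 43.9
tool_pos: [0.6124, -0.0794, 0.0205]
tool_rot: [-0.08, 3.14, -0.0]
contact_force: [-0.2, 0.8, -0.6]
opening: 0.0002
grip_force: 0.0
```

>>> send_rows --rows '[[0,[0,0,0.2],0],[0,[0,0,0],0],[0,[0,0,0.1],0],[0,[0,0,0],0],[0,[0,0,0],0]]'

```text
t: 44.52
tool_pos: [0.612, -0.0792, 0.0169]
tool_rot: [0.08, -3.141, 0.0]
contact_force: [0.7, 0.7, -0.8]
opening: -0.0003
grip_force: 0.0
```

>>> send_rows --rows '[[0,[0,0,0.15],0],[0,[0,0,0],0],[0,[0,0,0.15],0],[0,[0,0,0],0],[0,[0,0,0],0]]'

```text
t: 45.15
tool_pos: [0.6122, -0.0793, 0.0162]
tool_rot: [0.08, -3.14, 0.0]
contact_force: [-6.3, 1.7, 11.4]
opening: -0.0001
grip_force: 5.6
```

>>> send_rows --rows '[[0,[0,0,0.15],0],[0,[0,0,0],0],[0,[0,0,0.1],0],[0,[0,0,0],0],[0,[0,0,0],0]]'

```text
t: 45.78
tool_pos: [0.6122, -0.0794, 0.0141]
tool_rot: [0.08, -3.14, 0.0]
contact_force: [-7.3, 1.5, 12.4]
opening: -0.0002
grip_force: 6.5
```

>>> send_rows --rows '[[0,[0,0,0.15],0],[0,[0,0,0],0],[0,[0,0,0],0]]'

```text
t: 46.15
tool_pos: [0.6123, -0.0794, 0.0136]
tool_rot: [0.08, -3.139, 0.0]
contact_force: [-9.6, 1.9, 18.1]
opening: -0.0001
grip_force: 9.2
```

>>> send_rows --rows '[[0,[0,0,0.1],0],[0,[0,0,0],0],[0,[0,0,0],0]]'

```text
t: 46.52
tool_pos: [0.6123, -0.0794, 0.0135]
tool_rot: [0.08, -3.139, 0.0]
contact_force: [-13.3, 2.0, 23.1]
opening: 0.0003
grip_force: 11.6
```

Both ends are firmly home. Retracting to hover above plate_a and measuring with the wrist camera.

>>> send_rows --rows '[[0,[0,0,-1],0],[0,[0,0,-3],0],[0,[0,0,-3],0],[0,[2,2,0],3.6],[2,[4,2.5,0],3.6],[3,[5,3,0],0],[3,[5,2.5,0],0],[3,[2,1.2,0],0],[3,[0,0,0],0],[3,[0,0,0],0]]'

```text
t: 47.78
tool_pos: [0.4376, 0.0407, 0.0794]
tool_rot: [0.118, 3.138, -0.0]
contact_force: [0.4, 0.6, -1.1]
opening: 0.0302
grip_force: 0.0
```

```bash
python3 -c "
from h import *
plan(.4138,.0364,.0,85.7)
im=ctrl.get_image('wrist'); save(im,'w6.png',crop=(160,20,560,320),s=2); import pickle; pickle.dump(im,open('w6.pkl','wb'))"
```

```text
tooly 85.7 j6 -1.57 turn -0.0 deg, shift cm [ 2.35 -0.6   7.93] tilt [ 0.001 -0.   ] F [ 0.4  0.6 -1.1] op 0.0302 t 47.8 p [0.4376 0.0407 0.0794]
```

View pics/w6.png

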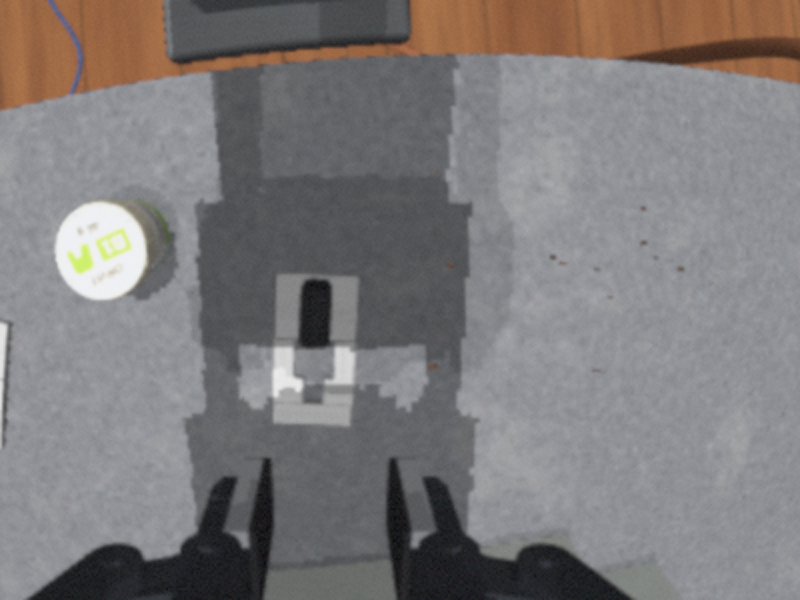

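The wrist view shows plate_a with crop corners (276,273), (359,275), (351,426), (272,424) and the tab at (316,300).

Run:
```python
from h import *
import pickle
im=pickle.load(open('w6.pkl','rb'))
g=lambda a,b,z: fish(im,(a+.5)/2-.5+160,(b+.5)/2-.5+20,z)[:2]
K=np.array([g(276,273,.005),g(359,275,.005),g(351,426,.005),g(272,424,.005)])
nose=(K[0]+K[1])/2; tail=(K[2]+K[3])/2; d=nose-tail
print(np.round(K,4),"c",np.round(K.mean(0),4),"len",np.linalg.norm(d),"w",np.linalg.norm(K[0]-K[1]),"ang",np.degrees(np.arctan2(d[1],d[0])))
u=d/np.linalg.norm(d); tab=K.mean(0)+.020*u; print("tab",tab, g(316,281,.028))
plan(*tab,0,np.degrees(np.arctan2(d[1],d[0]))-90)
```

```text
[[0.3983 0.0225]
 [0.4017 0.0559]
 [0.4676 0.0484]
 [0.4641 0.0141]] c [0.4329 0.0352] len 0.06625935580118593 w 0.0335244094667957 ang 173.08987545692028
tab [0.41307588 0.037612  ] [0.39874176 0.03919532]
tooly 85.7 j6 -1.57 turn 2.6 deg, shift cm [ 2.42 -0.58  7.93] tilt [ 0.001 -0.   ] F [-0.1  1.  -0. ] op 0.0299 t 47.8 p [0.4377 0.0405 0.0793]
```

>>> send_rows --rows '[[3,[1.2,-0.3,0],2.6],[3,[1.2,-0.3,2],0],[3,[0,0,3],0],[3,[0,0,3],0],[3,[0,0,1],0],[3,[0,0,0.7],0],[3,[0,0,0.4],0],[3,[0,0,0],0],[3,[0,0,0],0]]' --newtons 80

```text
t: 48.95
tool_pos: [0.4129, 0.0374, -0.0214]
tool_rot: [0.189, 3.135, -0.0]
contact_force: [0.2, 0.5, 0.1]
opening: 0.0297
grip_force: 0.0
```

```bash
python3 -c "
from h import *
plan(.4131,.037,-.022,83.1)"
```

```text
tooly 83.1 j6 -1.54 turn 0.0 deg, shift cm [-0.03 -0.03  0.06] tilt [ 0.001 -0.   ] F [0.2 0.5 0.1] op 0.0297 t 49.0 p [ 0.4129  0.0374 -0.0214]
```

Gripping with the tool turned half a turn leaves joint 6 room to move and puts the hole in the wrist camera's view. I'll raise, turn 180° and come back down.

>>> send_rows --rows '[[3,[0,0,-2.5],0],[3,[0,0,-3],0],[3,[0,0,0],10.6],[3,[0,0,0],10.6],[3,[0,0,0],10.6],[3,[0,0,0],10.6],[3,[0,0,0],10.6],[3,[0,0,0],10.6],[3,[0,0,0],10.6],[3,[0,0,0],10.6]]'

```text
t: 50.2
tool_pos: [0.4125, 0.0374, 0.0335]
tool_rot: [2.26, 2.181, 0.001]
contact_force: [-0.4, -0.3, -0.6]
opening: 0.0299
grip_force: 0.0
```

>>> send_rows --rows '[[3,[0,0,0],10.6],[3,[0,0,0],10.6],[3,[0,0,0],10.6],[3,[0,0,0],10.6],[3,[0,0,0],10.6],[3,[0,0,0],10.6],[3,[0,0,0],10.6],[3,[0,0,0],10.6],[3,[0,0,0],10.4],[3,[0,0,0],0]]'

```text
t: 51.45
tool_pos: [0.4125, 0.0374, 0.0334]
tool_rot: [3.136, -0.185, 0.002]
contact_force: [0.6, 0.3, -0.2]
opening: 0.0303
grip_force: 0.0
```

```bash
python3 -c "
from h import *
plan(.413,.0372,-.022,83.1)"
```

```text
tooly -96.8 j6 1.60 turn 0.1 deg, shift cm [0.05 0.01 5.54] tilt [ 0.001 -0.   ] F [ 0.6  0.3 -0.2] op 0.0303 t 51.5 p [0.4125 0.0374 0.0334]
```

>>> send_rows --rows '[[3,[-0.05,0,1.5],0],[3,[0,0,2.5],0],[3,[0,0,1],0],[3,[0,0,0.4],0],[3,[0,0,0],0],[0.4,[0,0,0],0],[0.4,[0,0,0],0],[0.4,[0,0,0],0],[0.4,[0,0,0],0]]'

```text
t: 52.58
tool_pos: [0.4127, 0.0374, -0.0201]
tool_rot: [3.136, -0.189, 0.003]
contact_force: [-1.7, -0.1, 6.5]
opening: 0.01
grip_force: 80.2
```

>>> send_rows --rows '[[0.4,[0,0,-1],0],[0.4,[0,0,-3],0],[0.4,[0,0,-3],0],[0.4,[0,0,-3],0],[0.4,[0,0,-1],0],[0.4,[0,0,0],0]]'

```text
t: 53.32
tool_pos: [0.4119, 0.0374, 0.0891]
tool_rot: [3.136, -0.189, 0.001]
contact_force: [0.5, 0.1, -0.9]
opening: 0.0102
grip_force: 79.5
```

```bash
python3 -c "
from h import *
ca=np.radians(272.85); u=np.array([np.cos(ca),np.sin(ca)])
t=np.array([.5979,.1807])+.023*u; print(t)
plan(*t,.075,2.85)"
```

```text
[0.59904359 0.15772845]
tooly -96.9 j6 1.60 turn 80.3 deg, shift cm [-11.08 -19.29   1.43] tilt [ 0.001 -0.   ] F [ 0.5  0.1 -0.9] op 0.0102 t 53.3 p [0.4119 0.0374 0.0891]
```

>>> send_rows --rows '[[0.4,[0,0,0],-10],[0.4,[0,0,0],-10],[0.4,[0,0,0],-10],[0.4,[0,0,0],-10],[0.4,[0,0,0],-10],[0.4,[0,0,0],-10],[0.4,[0,0,0],-10],[0.4,[0,0,0],-10],[0.4,[0,0,0],-10],[0.4,[0,0,0],-9.7]]'

```text
t: 54.58
tool_pos: [0.4103, 0.0376, 0.0867]
tool_rot: [-2.158, -2.279, 0.004]
contact_force: [0.0, -0.1, -0.2]
opening: 0.0101
grip_force: 79.5
```

>>> send_rows --rows '[[0.4,[1,1.8,0],0],[0.4,[2,3.5,0],0],[0.4,[2.5,4.4,0],0],[0.4,[2.5,4.4,0],0],[0.4,[2,3.5,0],0],[0.4,[1.1,1.7,0],0],[0.4,[0,0,0],0],[0.4,[0,0,0],0]]'

```text
t: 55.58
tool_pos: [0.5975, 0.1573, 0.0872]
tool_rot: [-2.165, -2.274, 0.004]
contact_force: [0.1, 0.0, -0.6]
opening: 0.01
grip_force: 79.5
```

```bash
python3 -c "
from h import *
plan(.5990,.1577,.043,2.85)
im=ctrl.get_image('wrist'); save(im,'w7.png',crop=(220,130,440,295),s=3.6); import pickle; pickle.dump(im,open('w7.pkl','wb'))
"
```

```text
tooly 2.8 j6 0.09 turn -0.0 deg, shift cm [0.04 0.16 4.42] tilt [-0.003 -0.001] F [ 0.1  0.  -0.6] op 0.01 t 55.6 p [0.5975 0.1573 0.0872]
```

View pics/w7.png

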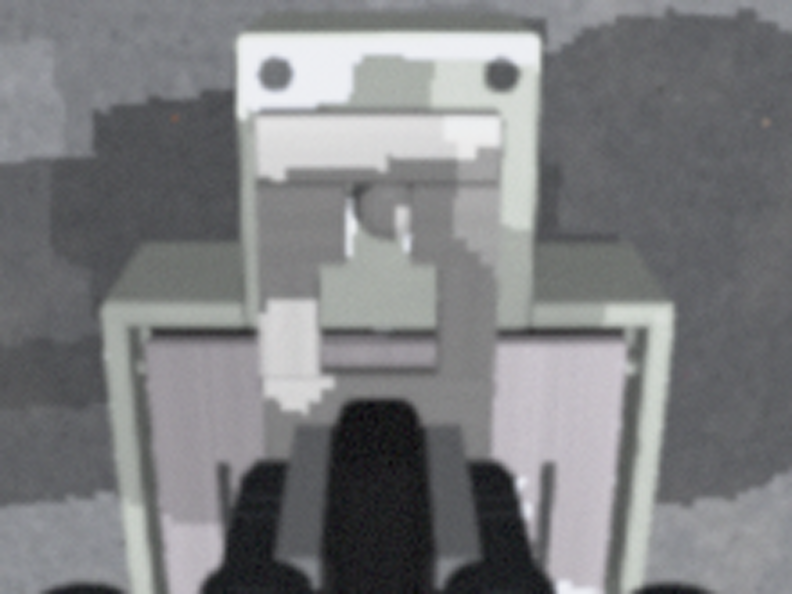

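The wrist view shows the held plate, with its hole spanning crop x 322–437, y 265–370 and its tail edge at y≈113. The screw head is at (382,210) and the deck holes at (275,74) and (501,74). Computing the offset from hole to screw.

Run:
```python
from h import *
import pickle
im=pickle.load(open('w7.pkl','rb'))
s=3.6; g=lambda a,b,z: fish(im,(a+.5)/s-.5+220,(b+.5)/s-.5+130,z)[:2]
zt=.1123
H=np.array([g(322,265,zt),g(437,265,zt),g(437,370,zt),g(322,370,zt)]); print("hole",H.mean(0),np.linalg.norm(H[0]-H[1]),np.linalg.norm(H[1]-H[2]))
T=np.array([g(256,112,zt),g(502,114,zt)]); m=T.mean(0); e=T[1]-T[0]; print("tail",m,"w",np.linalg.norm(e),"yaw",np.degrees(np.arctan2(e[1],e[0])))
y=np.radians(2.85); ax=np.array([-np.sin(y),np.cos(y)])
print("hole from tail",m-.030*ax)
sh=g(383,210,.057); print("screw",sh)
D=np.array([g(237,34,.0455),g(541,34,.0455)]); dh=np.array([g(275,74,.0455),g(501,74,.0455)])
print("deckend",D.mean(0),"-> screw",D.mean(0)-.033*ax,"w",np.linalg.norm(D[0]-D[1]),"holes mid",dh.mean(0))
R_=np.array([g(104,307,.044),g(673,307,.044)]); print("rim far corners",R_,"mid",R_.mean(0),np.linalg.norm(R_[0]-R_[1]))
L=np.array([g(147,337,.044),g(628,340,.044)]); print("lid end corners at home z",L,np.linalg.norm(L[0]-L[1]),"mid",L.mean(0))
```

```text
hole [0.59763681 0.18153706] 0.01604656903643583 0.015980041632915862
tail [0.59611625 0.21105732] w 0.033141886309351644 yaw 2.356386073084835
hole from tail [0.5976079  0.18109442]
screw [0.59818079 0.18217835]
deckend [0.59776824 0.21447818] -> screw [0.59940905 0.181519  ] w 0.058752138284167185 holes mid [0.59796495 0.20650466]
rim far corners [[0.54063214 0.15469958]
 [0.66070882 0.16066364]] mid [0.60067048 0.15768161] 0.12022470324234516
lid end corners at home z [[0.54983221 0.14841517]
 [0.65180474 0.15278562]] 0.10206614803440675 mid [0.60081847 0.15060039]
```

>>> send_rows --rows '[[0.4,[0.05,0.05,1],0],[0.4,[0,0,1.5],0],[0.4,[0,0,1.2],0],[0.4,[0,0,0.5],0],[0.4,[0,0,0],0],[0.4,[0,0,0],0],[0.4,[0,0,0],0]]'

```text
t: 56.5
tool_pos: [0.6, 0.1584, 0.0476]
tool_rot: [2.166, 2.275, 0.001]
contact_force: [0.7, -0.1, -0.8]
opening: 0.01
grip_force: 79.5
```

```bash
python3 -c "
from h import *
plan(.5988,.1578,.023,2.85)"
```

```text
tooly 2.8 j6 0.09 turn -0.0 deg, shift cm [-0.05 -0.13  2.46] tilt [0.001 0.   ] F [ 0.7 -0.1 -0.8] op 0.01 t 56.5 p [0.6    0.1584 0.0476]
```

>>> send_rows --rows '[[0.4,[-0.05,-0.1,0.4],0],[0.4,[0,0,0.4],0],[0.4,[0,0,0.3],0],[0.4,[0,0,0.2],0],[0.4,[0,0,0],0],[0.4,[0,0,0],0]]'

```text
t: 57.25
tool_pos: [0.5986, 0.1578, 0.034]
tool_rot: [2.166, 2.275, 0.0]
contact_force: [0.2, -0.0, -1.3]
opening: 0.0103
grip_force: 79.5
```

>>> send_rows --rows '[[0.4,[0,0,0.3],0],[0.4,[0,0,0.3],0],[0.4,[0,0,0],0],[0.4,[0,0,0],0]]'

```text
t: 57.75
tool_pos: [0.5985, 0.1578, 0.0279]
tool_rot: [-2.166, -2.275, 0.0]
contact_force: [-0.4, -0.1, -0.1]
opening: 0.0102
grip_force: 79.5
```

The underside is below the head top with no force, so the hole is over the screw.

>>> send_rows --rows '[[0.4,[0,0,0.15],0],[0.4,[0,0,0.1],0],[0.4,[0,0,0],0],[0.4,[0,0,0],0]]'

```text
t: 58.25
tool_pos: [0.5986, 0.1577, 0.0255]
tool_rot: [2.166, 2.275, 0.0]
contact_force: [-0.4, -0.4, 1.0]
opening: 0.0102
grip_force: 79.8
```

>>> send_rows --rows '[[0.4,[-0.3,0,0],0],[0.4,[-0.4,0,0],0],[0.4,[-0.4,0,0],0],[0.4,[-0.3,0,0],0],[0.4,[0,0,0],0],[0.4,[0,0,0],0]]'

```text
t: 59.0
tool_pos: [0.5993, 0.1435, 0.0255]
tool_rot: [2.166, 2.275, -0.0]
contact_force: [0.2, -1.0, 1.2]
opening: 0.01
grip_force: 79.7
```

>>> send_rows --rows '[[0.4,[-0.15,0,0],0],[0.4,[-0.15,0,0],0],[0.4,[0,0,0],0],[0.4,[0,0,0],0]]'

```text
t: 59.5
tool_pos: [0.5994, 0.1408, 0.0255]
tool_rot: [2.166, 2.275, 0.0]
contact_force: [0.0, 0.9, 1.3]
opening: 0.01
grip_force: 79.8
```

>>> send_rows --rows '[[0.4,[-0.1,0,0],0],[0.4,[-0.1,0,0],0],[0.4,[0,0,0],0],[0.4,[0,0,0],0]]'

```text
t: 60.0
tool_pos: [0.5994, 0.1401, 0.0254]
tool_rot: [-2.165, -2.274, -0.003]
contact_force: [0.4, 5.6, 0.7]
opening: 0.0101
grip_force: 79.7
```

Hard stop felt, so plate_a is locked. Releasing and heading for plate_b.

>>> send_rows --rows '[[0.4,[0.1,0,0],0],[2.5,[0,0,0],0],[3,[0,0,0],0],[3,[0,0,-0.5],0],[3,[0,0,-2],0],[3,[0,0,-3],0],[3,[0,0,-2],0],[3,[0,0,0],0]]'

```text
t: 61.0
tool_pos: [0.6014, 0.14, 0.1038]
tool_rot: [2.164, 2.273, 0.007]
contact_force: [0.6, 0.3, 0.2]
opening: 0.0298
grip_force: 0.0
```

Run:
```python
from h import *
im=ctrl.get_image("top"); W=pts(im); f=im["frame"]
hsv=cv2.cvtColor(f,cv2.COLOR_RGB2HSV); S,V=hsv[...,1].astype(int),hsv[...,2].astype(int)
reg=np.zeros(f.shape[:2],bool); reg[225:275,260:380]=1
comp(W,reg&(S<35)&(V>170),"white",20)
plan(.4352-.005,-.1298+.004,.075,69.8)
```

```text
white [329. 239.] 158 ctr [ 0.435  -0.1295] size [0.0355 0.0669] ang 71.7 z 0.005 0.015
white [299. 257.] 96 ctr [ 0.3794 -0.0364] size [0.0346 0.0332] ang 27.0 z 0.043 0.05
white [362. 257.] 105 ctr [ 0.3776 -0.2307] size [0.0324 0.0328] ang 88.5 z 0.043 0.05
tooly 2.8 j6 0.06 turn -67.0 deg, shift cm [  6.78 -30.8    2.63] tilt [0.002 0.   ] F [ 0.8 -0.1 -0.5] op 0.0301 t 61.0 p [0.6001 0.1398 0.1017]
```

>>> send_rows --rows '[[3,[0,0,0],10.3],[3,[0,0,0],10.3],[3,[0,0,0],10.3],[3,[0,0,0],10.3],[3,[0,0,0],10.3],[3,[0,0,0],10.3],[3,[0,0,0],10.3],[3,[0,0,0],10.3],[3,[0,0,0],10.3],[3,[0,0,0],10.3]]'

```text
t: 62.3
tool_pos: [0.5982, 0.1396, 0.0984]
tool_rot: [3.128, -0.288, -0.005]
contact_force: [0.3, -0.6, -0.1]
opening: 0.0298
grip_force: 0.0
```

>>> send_rows --rows '[[3,[0,0,0],10],[3,[-0.6,2.8,0],0],[3,[-1.2,5,0],0],[3,[-1.2,5.5,0],0],[3,[-1.2,5.5,0],0],[3,[-1.2,5.5,0],0],[3,[-0.9,4.5,0],0],[3,[-0.5,2,0],0],[3,[0,0,0],0],[3,[0,0,0],0]]'

```text
t: 63.55
tool_pos: [0.4291, -0.1252, 0.0996]
tool_rot: [-3.092, 0.55, 0.002]
contact_force: [0.5, 1.0, 0.3]
opening: 0.0301
grip_force: 0.0
```

Run:
```python
from h import *
plan(.4302,-.1258,.0,69.8)
im=ctrl.get_image("wrist"); f=im["frame"]
import pickle; pickle.dump(im,open('w8.pkl','wb'))
save(im,'w8.png',crop=(180,100,480,300),s=2.6)
```

```text
tooly -110.2 j6 1.47 turn 0.0 deg, shift cm [0.14 0.03 9.96] tilt [-0.001  0.001] F [0.5 1.  0.3] op 0.0301 t 63.5 p [ 0.4291 -0.1252  0.0996]
```

View pics/w8.png

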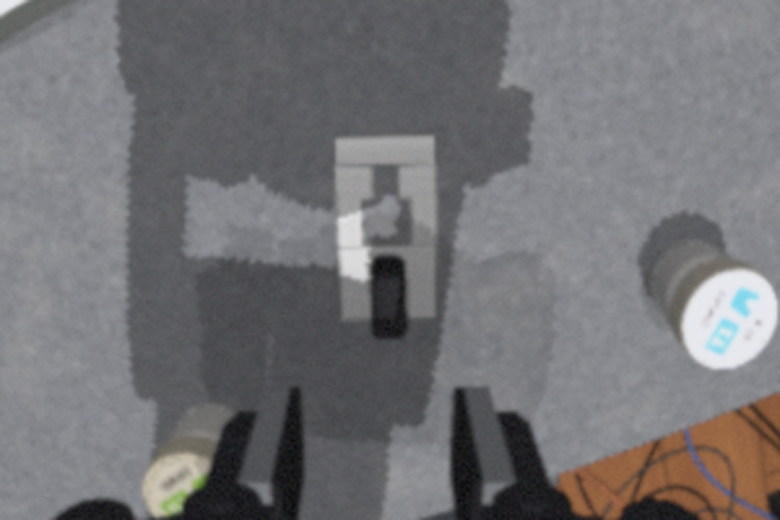

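The view shows plate_b with crop corners (336,136), (436,136), (434,317), (342,319) and the tab at (389,300). That was my last picture, so I'll rely on numbers from here.

Run:
```python
from h import *
import pickle
im=pickle.load(open('w8.pkl','rb'))
s=2.6; g=lambda a,b,z: fish(im,(a+.5)/s-.5+180,(b+.5)/s-.5+100,z)[:2]
K=np.array([g(336,136,.005),g(436,136,.005),g(434,317,.005),g(342,319,.005)])
nose=(K[2]+K[3])/2; tail=(K[0]+K[1])/2; d=nose-tail; u=d/np.linalg.norm(d)
H=g(387,224,.005)
print("c",K.mean(0),"len",np.linalg.norm(d),"ang",np.degrees(np.arctan2(d[1],d[0])),"hole",H,K.mean(0)-.003*u)
tab=K.mean(0)+.020*u; print(tab,H+.023*u,g(389,258,.028)+.012*u)
plan(*tab,-.02,np.degrees(np.arctan2(d[1],d[0]))-90)
```

```text
c [ 0.43467562 -0.1300787 ] len 0.06540886914761966 ang 160.61932729997042 hole [ 0.43663473 -0.13075406] [ 0.43750562 -0.13107423]
[ 0.41580892 -0.12344184] [ 0.41493804 -0.12312168] [ 0.42051509 -0.125422  ]
tooly -110.1 j6 1.47 turn -0.8 deg, shift cm [-1.32  0.3  11.99] tilt [-0.001  0.001] F [-0.3  0.5 -0.9] op 0.0299 t 63.6 p [ 0.4293 -0.1251  0.0998]
```

>>> send_rows --rows '[[3,[-1.2,0.3,0],-0.8],[3,[0,0,2],0],[3,[0,0,3],0],[3,[0,0,3],0],[3,[0,0,2],0],[3,[0,0,1],0],[3,[0,0,0.6],0],[3,[0,0,0],0],[3,[0,0,0],0]]'

```text
t: 64.72
tool_pos: [0.4177, -0.1248, -0.0148]
tool_rot: [3.096, -0.529, 0.002]
contact_force: [-0.5, 0.0, 0.3]
opening: 0.03
grip_force: 0.0
```

```bash
python3 -c "
from h import *
plan(.4160,-.1235,-.0215,70.6)"
```

```text
tooly -109.4 j6 1.45 turn 0.0 deg, shift cm [-0.2  -0.07  0.67] tilt [ 0.001 -0.001] F [-0.5  0.   0.3] op 0.03 t 64.7 p [ 0.4177 -0.1248 -0.0148]
```

>>> send_rows --rows '[[3,[-0.18,-0.07,0.3],0],[3,[0,0,0.35],0],[3,[0,0,0],0],[0.4,[0,0,0],0],[0.4,[0,0,0],0],[0.4,[0,0,0],0],[0.4,[0,0,0],0]]'

```text
t: 65.6
tool_pos: [0.4158, -0.1234, -0.0219]
tool_rot: [3.097, -0.529, 0.001]
contact_force: [-0.4, -0.1, 1.9]
opening: 0.0103
grip_force: 79.7
```

>>> send_rows --rows '[[0.4,[0,0,-1],0],[0.4,[0,0,-3],0],[0.4,[0,0,-3],0],[0.4,[0,0,-3],0],[0.4,[0,0,-1],0],[0.4,[0,0,0],0]]'

```text
t: 66.35
tool_pos: [0.4157, -0.1233, 0.0883]
tool_rot: [3.096, -0.529, 0.002]
contact_force: [0.3, 0.3, 0.0]
opening: 0.01
grip_force: 79.6
```

```bash
python3 -c "
from h import *
ca=np.radians(92.85); u=np.array([np.cos(ca),np.sin(ca)])
t=np.array([.6135,-.1309])+.023*u; print(t)
plan(*t,.09,2.85)"
```

```text
[ 0.61235641 -0.10792845]
tooly -109.4 j6 1.45 turn 67.8 deg, shift cm [ -0.56 -19.71  -0.16] tilt [ 0.001 -0.   ] F [0.3 0.3 0. ] op 0.01 t 66.3 p [ 0.4157 -0.1233  0.0883]
```

>>> send_rows --rows '[[0.4,[0,0,0],9.7],[0.4,[0,0,0],9.7],[0.4,[0,0,0],9.7],[0.4,[0,0,0],9.7],[0.4,[0,0,0],9.7],[0.4,[0,0,0],9.7],[0.4,[0,0,0],9.6]]'

```text
t: 67.22
tool_pos: [0.4142, -0.1226, 0.0858]
tool_rot: [2.268, -2.172, -0.006]
contact_force: [-0.1, 0.0, -0.5]
opening: 0.01
grip_force: 79.5
```

>>> send_rows --rows '[[0.4,[0,-1.5,0],0],[0.4,[0,-3.5,0],0],[0.4,[-0.2,-4.5,0],0],[0.4,[-0.3,-4.5,0],0],[0.4,[0,-3.5,0],0],[0.4,[0,-2.2,0],0],[0.4,[0,0,0],0],[0.4,[0,0,0],0],[0.4,[0,0,0],0]]'

```text
t: 68.35
tool_pos: [0.6109, -0.1085, 0.0873]
tool_rot: [2.274, -2.166, -0.002]
contact_force: [0.2, 0.1, -1.0]
opening: 0.0103
grip_force: 79.5
```

Run:
```python
from h import *
plan(.6124,-.1079,.034,2.85)
im=ctrl.get_image("wrist"); f=im["frame"]
import pickle; pickle.dump(im,open('w9.pkl','wb'))
c=im["frame"][110:260,220:440]; g=cv2.cvtColor(c,cv2.COLOR_RGB2GRAY)
g0=cv2.GaussianBlur(g,(3,3),0)
n,l,s,ct=cv2.connectedComponentsWithStats((g0<110).astype(np.uint8))
for i in range(1,n):
    if 15<s[i,4]<150: print("blob",s[i],np.round(ct[i]+[220,110],1))
for v in range(112,260,4): print(v,' '.join('%3d'%x for x in g[v-110,50:160:3]))
```

```text
tooly -177.2 j6 2.80 turn -0.1 deg, shift cm [-0.05 -0.16  5.33] tilt [-0.001  0.   ] F [ 0.2  0.1 -1. ] op 0.0103 t 68.3 p [ 0.6109 -0.1085  0.0873]
blob [73 24 20  4 50] [302.6 135.2]
blob [68 39  7  7 39] [290.9 152.1]
blob [108  73   6   7  29] [330.8 185.3]
blob [37 94 12  5 30] [262.7 206.2]
blob [ 38 113  34   5 140] [274.6 224.7]
blob [ 88 113  33   5 138] [323.5 224.7]
blob [139 112  30   5 119] [373.4 224.5]
blob [170 113   4   9  21] [392.2 227.6]
blob [ 32 114   3   8  17] [252.8 227.8]
blob [ 89 125  32   2  42] [325.1 235.7]
blob [ 33 127   5  23  47] [254.9 248.6]
blob [167 126   6  24  91] [389.8 247.8]
112 152 151 145 136 143 137 144 145 149 148 144 140 138 145 147 143 144 149 153 157 154 153 149 144 145 150 148 149 145 146 149 148 150 147 153 147 140
116 140 150 147 142 147 148 147 144 149 143 147 148 150 149 148 146 149 150 163 158 156 154 159 157 148 145 148 150 142 145 147 146 144 152 148 145 155
120 139 142 141 137 140 142 150 144 145 146 145 149 152 143 146 150 152 157 161 163 160 155 153 155 155 146 146 150 140 144 144 150 148 143 149 146 149
124  93 102 105 1
[... 4450 characters left out ...]
 136 137 137 137 136 137 138 138 138 137 139 139 142 153 176 136 158 156 157 160 159 154 154
244 193 194 190 193 193 196 194 186 129 133 134 134 136 136 135 104  48  41  36  32  34  77 137 137 134 137 137 135 134 137 159 157 160 159 158 158 157
248 192 190 188 193 196 196 194 190 133 137 130 102 103 105  84  26  26  26  20  31  24  22  65 100 104 103 121 140 133 135 159 154 161 160 159 155 155
252 192 190 188 192 217 228 227 236 143 130 120  87  84  87  39  20  22  18  23  21  21  19  27  75  87  86 105 134 131 152 159 157 158 160 157 157 153
256 194 233 238 238 238 238 238 234 140 126 107  87  89  83  28  25  18  21  14  27  24  20  30  73  88  86  92 124 124 145 157 158 159 162 158 154 156
```

Run:
```python
from h import *
import pickle
im=pickle.load(open('w9.pkl','rb')); zt=.1142
g=lambda u,v,z: fish(im,u,v,z)[:2]
dh=np.array([g(290.9,152.1,.0455),g(354,152.1,.0455)]); m=dh.mean(0); e=dh[0]-dh[1]; print("holes",m,np.linalg.norm(e),"yaw",np.degrees(np.arctan2(e[1],e[0])))
y=np.radians(2.85); ax=np.array([-np.sin(y),np.cos(y)])
print("screw pred (holes 25 mm out)",m+.0248*ax)
de=np.array([g(281.5,142,.0455),g(364.5,142,.0455)]); print("deck end screw",de.mean(0)+.033*ax, np.linalg.norm(de[0]-de[1]))
tail=np.array([g(290,163,zt),g(358.5,163,zt)]); print("tail->hole",tail.mean(0)+.03*ax,np.linalg.norm(tail[0]-tail[1]))
H=np.array([g(310.5,206.5,zt),g(340,206.5,zt)]); print("hole far edge->centre",H.mean(0)+.0085*ax,np.linalg.norm(H[0]-H[1]))
# same on left (w7)
im=pickle.load(open('w7.pkl','rb')); m=np.array([g(275.5/3.6-.5+220,74.5/3.6-.5+130,.0455),g(501.5/3.6-.5+220,74.5/3.6-.5+130,.0455)]).mean(0); print("left holes->screw",m-.0248*ax)
```

```text
holes [ 0.61551923 -0.1551174 ] 0.044172946381878346 yaw 2.7221360739471585
screw pred (holes 25 mm out) [ 0.61428614 -0.13034808]
deck end screw [ 0.61384178 -0.12943079] 0.05786448266366517
tail->hole [ 0.61304476 -0.13061689] 0.03286832675824046
hole far edge->centre [ 0.61255371 -0.1300881 ] 0.014689912531505334
left holes->screw [0.59919804 0.18173533]
```

>>> send_rows --rows '[[0.4,[-0.03,0,1],0],[0.4,[0,0,1.5],0],[0.4,[0,0,1.3],0],[0.4,[0,0,0.5],0],[0.4,[0,0,0],0],[0.4,[0,0,0],0],[0.4,[0,0,0],0]]'

```text
t: 69.28
tool_pos: [0.6125, -0.1084, 0.0456]
tool_rot: [-2.275, 2.166, -0.002]
contact_force: [0.2, -0.2, -0.2]
opening: 0.0106
grip_force: 79.5
```

```bash
python3 -c "
from h import *
plan(.6122,-.1080,.0236,2.85)"
```

```text
tooly -177.2 j6 2.80 turn -0.0 deg, shift cm [-0.05  0.03  2.2 ] tilt [ 0.001 -0.   ] F [ 0.2 -0.2 -0.2] op 0.0106 t 69.3 p [ 0.6125 -0.1084  0.0456]
```

>>> send_rows --rows '[[0.4,[-0.03,0.03,0.4],0],[0.4,[0,0,0.4],0],[0.4,[0,0,0.3],0],[0.4,[0,0,0.2],0],[0.4,[0,0,0],0],[0.4,[0,0,0],0]]'

```text
t: 70.03
tool_pos: [0.6118, -0.108, 0.032]
tool_rot: [-2.275, 2.166, -0.0]
contact_force: [-0.6, -0.3, -0.6]
opening: 0.0102
grip_force: 79.5
```

>>> send_rows --rows '[[0.4,[0,0,0.3],0],[0.4,[0,0,0.3],0],[0.4,[0,0,0],0],[0.4,[0,0,0],0]]'

```text
t: 70.53
tool_pos: [0.6117, -0.108, 0.0259]
tool_rot: [2.275, -2.166, -0.0]
contact_force: [-0.1, -0.2, -1.7]
opening: 0.0098
grip_force: 79.5
```

Past the head with no force, so I'll seat it on the deck and slide.

>>> send_rows --rows '[[0.4,[0,0,0.15],0],[0.4,[0,0,0.1],0],[0.4,[0,0,0],0],[0.4,[0,0,0],0]]'

```text
t: 71.03
tool_pos: [0.6118, -0.1081, 0.0237]
tool_rot: [-2.275, 2.166, -0.0]
contact_force: [-0.6, 0.5, 1.3]
opening: 0.0105
grip_force: 79.9
```

>>> send_rows --rows '[[0.4,[-0.3,0,0],0],[0.4,[-0.4,0,0],0],[0.4,[-0.4,0,0],0],[0.4,[-0.3,0,0],0],[0.4,[0,0,0],0],[0.4,[0,0,0],0]]'

```text
t: 71.78
tool_pos: [0.6112, -0.0936, 0.0237]
tool_rot: [-2.275, 2.166, 0.0]
contact_force: [-0.1, 1.9, 2.7]
opening: 0.0104
grip_force: 80.0
```

>>> send_rows --rows '[[0.4,[-0.15,0,0],0],[0.4,[-0.15,0,0],0],[0.4,[0,0,0],0],[0.4,[0,0,0],0]]'

```text
t: 72.28
tool_pos: [0.6111, -0.0913, 0.0236]
tool_rot: [2.275, -2.166, 0.001]
contact_force: [0.3, -2.3, 3.8]
opening: 0.0101
grip_force: 80.0
```

>>> send_rows --rows '[[0.4,[-0.1,0,0],0],[0.4,[0,0,0],0],[0.4,[0,0,0],0]]'

```text
t: 72.65
tool_pos: [0.611, -0.0905, 0.0236]
tool_rot: [2.275, -2.166, 0.001]
contact_force: [-0.1, -5.4, 4.5]
opening: 0.0102
grip_force: 80.0
```

>>> send_rows --rows '[[0.4,[0.15,0,0],0],[2.5,[0,0,0],0],[3,[0,0,0],0],[3,[0,0,-0.5],0],[3,[0,0,-2],0],[3,[0,0,-3],0],[3,[0,0,-5],0],[3,[0,5,0],0],[3,[0,6,0],0],[3,[0,6,0],0]]'

```text
t: 73.9
tool_pos: [0.4401, -0.1, 0.1302]
tool_rot: [-2.275, 2.165, -0.004]
contact_force: [-0.7, -1.1, 0.5]
opening: 0.0299
grip_force: 0.0
```

>>> send_rows --rows '[[3,[3,4,0],0],[3,[5,0,0],0],[3,[5,0,0],0],[3,[5,0,0],0],[3,[3,0,0],0],[3,[0,0,0],0],[3,[0,0,0],0]]'

```text
t: 74.78
tool_pos: [0.4116, -0.3111, 0.1292]
tool_rot: [-2.275, 2.166, -0.001]
contact_force: [0.3, 0.7, 0.1]
opening: 0.03
grip_force: 0.0
```

Run:
```python
from h import *
plan(.5,.3,.1)
W=np.nanmedian([pts(ctrl.get_image("top")) for _ in range(5)],0); 
im=ctrl.get_image("top"); f=im["frame"]
y=np.radians(2.85); ex=np.array([np.cos(y),np.sin(y)]); ey=np.array([-np.sin(y),np.cos(y)]); c=np.array([.6065,.025])
P=W[160:212,215:350].reshape(-1,3); G=f[160:212,215:350].reshape(-1,3); q=P[:,:2]-c; X=q@ex; Y=q@ey
def med(n,x0,x1,y0,y1):
    m=(X>x0)&(X<x1)&(Y>y0)&(Y<y1); print(n,m.sum(),np.round(np.nanmedian(P[m,2])*1000,1))
for s in (1,-1):
    a=lambda l,h:(min(s*l,s*h),max(s*l,s*h))
    for x0,x1 in((-.045,-.03),(.03,.045)): med("lid end %d x%+.2f"%(s,x0),x0,x1,*a(.085,.115))
    med("rim end",-.05,.05,*a(.1275,.131)); med("deck out",-.025,.025,*a(.176,.185)); med("plate sides L",-.016,-.009,*a(.115,.165)); med("plate sides R",.009,.016,*a(.115,.165))
    m=(abs(X)<.016)&(s*Y>.09)&(s*Y<.15)&(G.max(1)<70); print("tab dark",m.sum(),np.round([np.mean(X[m]),np.mean(Y[m]),Y[m].min(),Y[m].max()],4))
```

```text
tooly -177.2 j6 2.30 turn 0.0 deg, shift cm [-60.6  -11.83   2.92] tilt [ 0.001 -0.   ] F [0.3 0.7 0.1] op 0.03 t 74.8 p [ 0.4116 -0.3111  0.1292]
lid end 1 x-0.04 41 44.2
lid end 1 x+0.03 40 44.7
rim end 34 45.4
deck out 43 45.9
plate sides L 40 50.5
plate sides R 29 50.0
tab dark 25 [-0.0021  0.1149  0.1037  0.1243]
lid end -1 x-0.04 49 44.2
lid end -1 x+0.03 44 44.6
rim end 34 45.6
deck out 45 45.9
plate sides L 39 50.9
plate sides R 32 50.6
tab dark 23 [-0.0018 -0.1149 -0.1225 -0.1066]
```

Depth shows the lid flush at 44 mm, both plates flat (tops at about 50.5 mm) and the tabs at ±115 mm, as expected when locked. Handing in.

```bash
python3 -c "
from station import ctrl
print(ctrl.finish_job())"
```

```text
the job is handed in; nothing more can be done
None
```

The job is handed in, with no verdict returned: all three casts are in the case, the lid is pressed home at both ends, and both keyhole plates are slid to their stops; depth readings afterwards showed the lid flush with the rim and the plates lying flat.

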